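# Check the jar lids on the craft-shop counter

### The job

We are checking that every jar on the craft-shop counter has a sound lid. First pick up the loose clay cover and lower it (do not drop it) onto the open clay pot so that it sits seated and level, and let go of it; then tap the lids of the three yellow jars from above, pressing each down a little, until you find the loose one that gives under the tap (the other two are fastened shut). Lift that loose lid at least about 40 degrees open and finish while still holding it open, for it falls shut if let go; leave the pot and everything else on the counter where they stand.

Things in the scene. Friction and masses are not known exactly. Their poses are not given: they have to be found in the camera images.
- cover_knob (a point): Grip point of the loose terracotta cover (200 g): a 112 mm disc 8 mm thick, a plug 80 mm wide and 8 mm high under it, an upright blue cylindrical knob on top, 28 mm wide, 36 mm high; 52 mm in all. The point is on the axis in the knob, 40 mm above the plug's underside, 12 mm below the knob's top. z up. Seated on the pot it is 32 mm above the rim.
- pot_rim (a point): Centre of the mouth of the open terracotta pot, at rim height. The pot is loose (700 g), 80 mm high, 110 mm across the belly; mouth 100 mm outside, 90 mm inside, so the cover's plug enters with 5 mm to spare all round. z up.
- rack: Dark board fixed on the counter, 120 x 350 x 16 mm, with three identical yellow jars fixed on it, 120 mm apart along its y. Origin: centre of its underside; x away from the robot, y to the left, z up. Jars 92 mm wide; each has a round wooden lid, 86 mm wide, 10 mm thick, top 133 mm above the counter, hinged on the far (+x) side: its near edge rises as it opens.
- handle_left (a point): Centre of the crossbar of the left (+y) jar's T handle with the lid shut, 163 mm above the counter. Crossbar: 14 mm thick, 40 mm long along the board's y, both ends free, on a central post; its top is 7 mm above this point, the lid's top 30 mm below. The point is fixed to the board, axes as the board's, and does not follow the lid.
- handle_middle (a point): The same for the middle jar. On every jar the hinge axis runs along the board's y, 66 mm farther along the board's x than this point and 40 mm lower.
- handle_right (a point): The same for the right jar (-y end of the board).
- loose_press (a joint): How far the loose lid, at whichever jar it is this time, is pressed down into its gasket, in m: 0 at rest, 0.006 fully down. A tap on its handle or lid sinks it 6 mm at about 4 N and it springs back. The two fastened lids do not move at all; all three look alike.
- loose_lid (a joint): Opening angle of the loose lid, at whichever jar it is, in rad: 0 shut, 1.1 at its stop. It turns freely, weighs 130 g and falls shut when let go.
- figurine: Bystander: turned dark wood figurine, 52 mm across, 128 mm high, origin at the centre of its foot. Leave it alone.
- flask: Bystander: purple bottle, 64 mm across, 190 mm high, origin at the centre of its base. Leave it alone.
- dish: Bystander: small clay bowl, 70 mm across, 35 mm high, origin at the centre of its base. Leave it alone.
- brush: Bystander: brush lying on the counter, 170 mm long along its x. Leave it alone.
- trinket: Bystander: small red trinket box, 70 x 50 x 35 mm, origin at the centre of its underside. Leave it alone.
- honey_jar: Bystander: small amber jar with white cap, 56 mm across, 65 mm high, origin at the centre of its base. Leave it alone.
There are look-alikes about, which are no part of the job. What is shaped like the part that bears pot_rim but pink is not meant. What is shaped like the part that bears cover_knob but black is not meant.

How it is judged (in metres and radians):
On the way, in this order (a step that is already met when the one before it is completed fails the run):
1. the cover is lowered onto the pot's mouth while still held by the fingers (under 12 mm above its seat) (z of cover_knob in the frame of pot_rim between 0.025 and 0.044 m and horizontal distance between cover_knob and pot_rim below 0.015 m and contact force between the fingers and cover above 0.5 N), for 0.04 s.
2. the cover sits seated and level on the pot, let go (z of cover_knob in the frame of pot_rim between 0.029 and 0.0345 m and horizontal distance between cover_knob and pot_rim below 0.008 m and angle between cover_knob's own z axis and vertical below 0.05 rad and contact force between the fingers and cover below 0.05 N), for 0.2 s.
3. the loose lid is found: tapped down by more than 2.5 mm while shut (value of joint loose_press above 0.0025 m and value of joint loose_lid below 0.06 rad), for 0.02 s.
At the end, for the whole second after the job is handed in: The loose lid is held open by the fingers at more than 0.65 rad (37 degrees) and still, and the cover sits on the pot, released: within 8 mm of the centre, level within 0.05 rad, down on the rim within 3 mm, the pot upright and within 40 mm of where it stood (all of step 2 and value of joint loose_lid above 0.65 rad and velocity of joint loose_lid between -0.1 and 0.1 rad/s and contact force between the fingers and anything else above 0.3 N and angle between pot_rim's own z axis and vertical below 0.05 rad and distance of pot_rim from where it was at the start of the episode below 0.04 m); the arm keeps its last pose, push and grip.
It fails at once if a bystander is moved by more than 30 mm (distance of any of figurine, flask, dish, brush, trinket, honey_jar from where it was at the start of the episode above 0.03 m).
It also fails if it takes over 67 s, if anything falls off the work surface, if the arm or the gripper's body presses on something with over 40 N, if the wrist force passes 120 N, or if a joint passes its speed limit or range.

### The arm

A 7-joint arm with a two-finger parallel gripper is mounted at the origin on the work surface. World frame = base frame: x ahead of the robot, y to its left, z up, the work surface at z = 0. Lengths are in m, angles in degrees, forces in N, time in s.
With the tool pointing down it reaches from about 0.425 to 0.875 m from the base axis. Payload 4.7 kg.
Tool frame: the origin (TCP) lies at the very end of the fingers, on their centre line; the grasp point (between the pads) lies 19 mm behind it; x points along the fingers, z is the direction in which the jaws open and shut, and the axes are right-handed (so a half turn about x gives the same grasp; the last joint's range is limited). The gripper opens to 87 mm and grips with 3 to 60 N. Pads are 19 mm wide; open, the fingers measure 117 mm over their backs; the gripper's body (75 mm by 190 mm) begins 51 mm behind the grasp point.
Start: joints at [69.62, 18.392, -4.016, 83.108, 1.295, 78.541, -3.26], TCP at [0.235, -0.606, 0.199] pointing down, gripper open.
Joint ranges: [-163.93, 163.93], [-17.29, 119.83], [-79.2, 71.16], [3.27, 140.29], [-89.18, 269.18], [5.43, 117.66], [-154.24, 154.24]. Speed limits (degrees/s): [147.25, 147.25, 180, 180, 180, 180, 180].

### API

Orientations are given as [roll, pitch, yaw] about the fixed x, y, z axes, in that order (R = Rz(yaw) Ry(pitch) Rx(roll)).
In Python, from cell import env gives the robot as it stands. The module is installed in compiled form; this text tells all that it offers.
- The arm moves only by the tool drive_tool, never from a script. Its argument "increments" is a list of rows, each a list of 2 entries, a list of its own where there are three numbers: the shift along the tool's x, y, z scaled (see below), then the turn, a rotation vector about the tool's x, y, z scaled (see below). In form: [[[dx, dy, dz], [wx, wy, wz]], ...]. A call has 1 to 10 rows; each row shifts and turns the commanded pose from where the row before left it, along the tool's axes as they then stand; what a row does not reach is not made up. The controller multiplies each number of a shift by 0.04 m and each number of a turn by 120 degrees. A row lasts 1/10 s, in which the tool goes at most 50 mm and 8.59 degrees, less where a joint would pass 70% of its speed; a pose out of reach is approached as far as the arm can. A call with a number of a shift or a turn outside -1 to 1 is refused whole. A call with a gripper value outside its range is refused whole. "hand" is the gripper's target within -1 to 1 (fully open at 1, half-way at 0, shut at -1), set as the call begins (left out, the last holds). The fingers move at their own pace and stop on an object; "squeeze" is the grip in N (left out, the last holds). Time passes only in rows, so rows that do not move let the fingers close. It gives the time, the measured TCP pose, the force and the opening at its end, in the units of the state.
- env.get_obs(): the state, without advancing time (a new reading comes with each control period).
- env.read_camera(name): name is "scene" or "top"; returns a dict with "frame" (400x640x3 uint8, red, green, blue), "fx", "fy", "cx", "cy" (pixels), "R" (3x3) and "t" (3): a world point X has camera coordinates R X + t. Camera axes: x right, y down, z forward; pixel columns grow to the right and rows downward; lengths in m; the calibration is good to about 2 mm. A picture is of the moment at which its call begins. There is no depth.
- env.sign_off(): hands the job in, once; it reports no verdict.
The state is a dict: "time_s": time; "qpos": joint angles; "joint_velocities": joint speeds; "effort": joint torques, N m; "tool_pos": TCP position; "tool_rot": TCP orientation; "force": force on the tool from outside, world axes, zero at the start; "wrist_torque": the same for the moment, N m; "grip_width": finger opening in m.
Only numpy, scipy, OpenCV 4.12 (cv2) and the standard library are available. Lean on these libraries where they do the work, as an engineer would, in place of code of your own. Each camera call takes 0.05 s, during which the arm holds its last target.

## Working session

There is one attempt and no reset: what is moved stays moved. The work goes in short steps, Python scripts to look and compute and a tool call to move; the robot and the scene stay as the last step left them, time stands still between calls to the robot, and variables do not carry over. Pictures are saved under pics/ and viewed, and the job is handed in when it is done.

Besides the shell and the picture viewer there is one more tool, called after "Emit:" as a command line: name --argument value ..., lists and objects as JSON in quotes. drive_tool: Moves the arm, as the interface text tells. Shifts and turns lie within -1 to 1; 1 stands for 0.04 m of shift or 120 degrees of turn. Its arguments: {"type":"object","properties":{"increments":{"type":"array"},"hand":{"type":"number"},"squeeze":{"type":"number"}},"required":["increments"]}

```bash
mkdir -p pics; python3 - <<'E'
from cell import env
import cv2,numpy as np
o=env.get_obs();print({k:np.round(v,3).tolist() for k,v in o.items()})
for n in("scene","top"):
    c=env.read_camera(n);cv2.imwrite(f"pics/{n}0.png",c["frame"][:,:,::-1]);np.savez(f"{n}0.npz",**c)
    print(n,c["fx"],c["fy"],c["cx"],c["cy"],np.round(c["R"],4).tolist(),np.round(c["t"],4))
E
```

```text
{'time_s': 0.0, 'qpos': [69.622, 18.438, -4.015, 83.175, 1.296, 78.54, -3.259], 'joint_velocities': [0.043, -0.056, -0.021, -0.026, 0.005, -0.046, 0.137], 'effort': [-0.0, -49.128, -0.403, -31.252, -0.064, 0.044, 0.0], 'tool_pos': [0.235, -0.606, 0.198], 'tool_rot': [-176.288, 89.891, 114.9], 'force': [-0.321, -0.352, 0.467], 'wrist_torque': [0.026, 0.009, -0.002], 'grip_width': 0.087}
scene 463.68902880838885 463.68902880838885 316.4419020535939 204.33028269125282 [[0.277, 0.9608, 0.0123], [0.724, -0.2003, -0.6601], [-0.6318, 0.1917, -0.751]] [-0.1632 -0.3004  1.7296]
top 423.7408317114498 423.7408317114498 320.9862585501911 199.24661267503168 [[-0.0286, -0.9993, 0.0228], [-0.9848, 0.0242, -0.1723], [0.1716, -0.0273, -0.9848]] [8.0000e-04 5.5770e-01 1.3163e+00]
```

View pics/scene0.png

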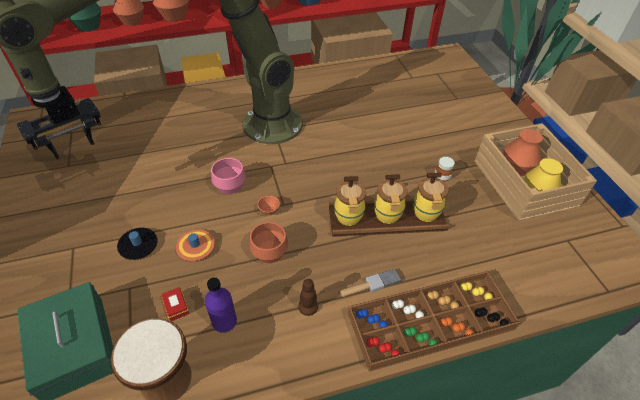

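View pics/top0.png

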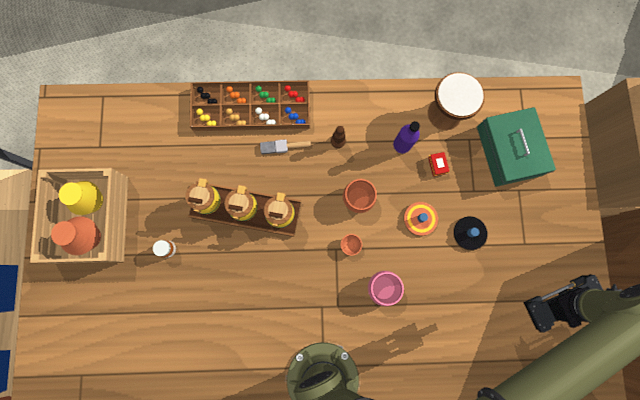

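The cover could be the orange disc with a blue knob, top (421,218) / scene (195,243), or the black look-alike, top (470,233). The pot could be the terracotta one, top (360,195), the pink look-alike (386,289), or the small dish (350,245). I choose the orange disc and the terracotta pot at (360,195), and will check both in a close crop.

```bash
cat > h.py <<'E'
import numpy as np,cv2
def load(n): return dict(np.load(n+".npz"))
def ray(c,u,v,z):
    d=c["R"].T@np.array([(u-c["cx"])/c["fx"],(v-c["cy"])/c["fy"],1]); o=-c["R"].T@c["t"]
    return o+d*(z-o[2])/d[2]
def proj(c,X):
    p=c["R"]@np.array(X,float)+c["t"]; return np.array([c["fx"]*p[0]/p[2]+c["cx"],c["fy"]*p[1]/p[2]+c["cy"]])
def crop(c,u0,v0,w,h,s,out):
    f=c["frame"][v0:v0+h,u0:u0+w,::-1]; cv2.imwrite(out,cv2.resize(f,None,fx=s,fy=s,interpolation=cv2.INTER_CUBIC))
E
python3 - <<'E'
from h import *
a=load("top0");b=load("scene0")
A=cv2.resize(a["frame"][150:290,330:500,::-1],None,fx=4,fy=4,interpolation=cv2.INTER_CUBIC)
cv2.imwrite("pics/tc.png",A)
crop(b,100,150,200,130,4,"pics/sc.png")
crop(a,180,165,130,80,6,"pics/tr.png")
crop(b,310,140,160,110,5,"pics/sr.png")
E
```

```text
(no output)
```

View pics/tc.png

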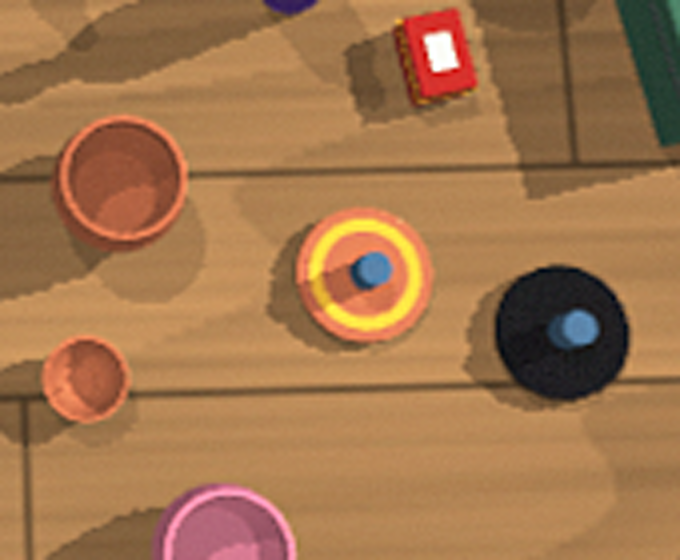

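View pics/sc.png

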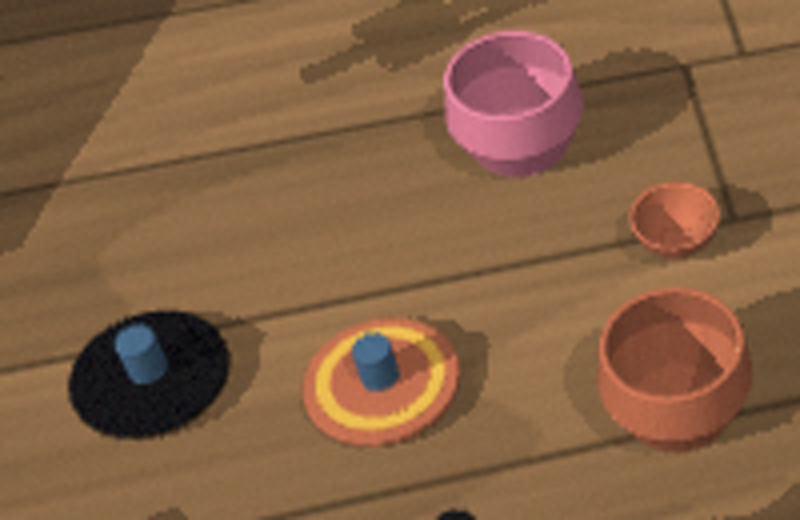

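View pics/tr.png

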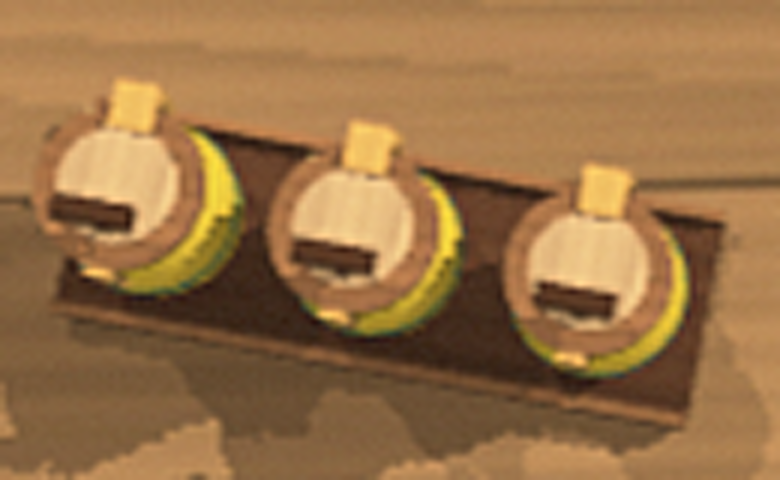

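View pics/sr.png

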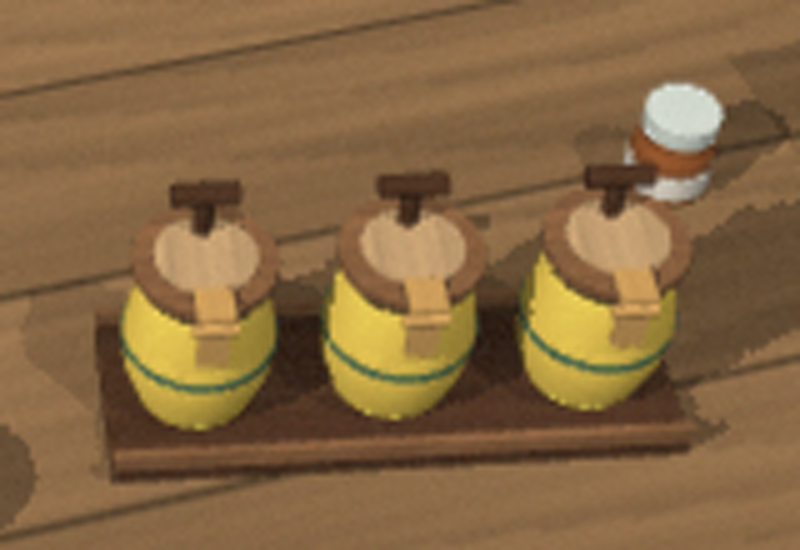

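```bash
python3 - <<'E'
from h import *
from scipy.optimize import least_squares
a=load("top0");b=load("scene0")
def px(u,v,s,o): return (u+.5)/s-.5+o[0],(v+.5)/s-.5+o[1]
T=(330,150);S=(100,150);TR=(180,165);SR=(310,140)
items={"knobtop.052":(px(374,269,4,T),px(373,349,4,S),.052),
"disc.016":(px(364,275,4,T),px(381,382,4,S),.016),
"rim.08":(px(123,180,4,T),px(674,344,4,S),.08),
"hl.17":(px(91,209,6,TR),px(617,172,5,SR),.17),
"hm.17":(px(334,253,6,TR),px(413,180,5,SR),.17),
"hr.17":(px(577,297,6,TR),px(206,188,5,SR),.17)}
for k,(p,q,z) in items.items():
    f=lambda X:np.r_[proj(a,X)-p,proj(b,X)-q]
    r=least_squares(f,ray(a,*p,z))
    print(k,ray(a,*p,z).round(4),ray(b,*q,z).round(4),"tri",r.x.round(4),"res",r.fun.round(2))
E
```

```text
knobtop.052 [ 0.4915 -0.3398  0.052 ] [ 0.4961 -0.3378  0.052 ] tri [ 0.4922 -0.3394  0.0478] res [-0.48 -0.05 -0.42 -0.04]
disc.016 [ 0.4913 -0.3409  0.016 ] [ 0.4983 -0.339   0.016 ] tri [ 0.4924 -0.341   0.0091] res [-0.53 -0.06 -0.46 -0.04]
rim.08 [ 0.5638 -0.1379  0.08  ] [ 0.5702 -0.1347  0.08  ] tri [ 0.5654 -0.1361  0.0744] res [-0.8  -0.15 -0.71 -0.01]
hl.17 [0.5449 0.3566 0.17  ] [0.5487 0.3558 0.17  ] tri [0.5456 0.3578 0.1664] res [-0.08 -0.03 -0.08  0.01]
hm.17 [0.5204 0.2392 0.17  ] [0.5238 0.2407 0.17  ] tri [0.5212 0.2408 0.1673] res [-0.41 -0.13 -0.42  0.05]
hr.17 [0.4959 0.122  0.17  ] [0.4986 0.1251 0.17  ] tri [0.4967 0.1239 0.1683] res [-0.63 -0.17 -0.64  0.05]
```

```bash
cat >> h.py <<'E'
from scipy.spatial.transform import Rotation as Ro
def plan(p,rpy,target,Rt=None):
    R=Ro.from_euler("xyz",rpy,degrees=True)
    d=R.inv().apply(np.array(target)-p)
    print("tool shift m",d.round(4),"units",(d/.04).round(3))
    if Rt is not None:
        w=(R.inv()*Rt).as_rotvec(degrees=True); print("rotvec deg",w.round(2),"units",(w/120).round(4))
def down(zdir_deg):
    x=np.array([0,0,-1.]);a=np.radians(zdir_deg);z=np.array([np.cos(a),np.sin(a),0]);return Ro.from_matrix(np.c_[x,np.cross(z,x),z])
E
python3 - <<'E'
from h import *
from cell import env
a=load("top0");b=load("scene0")
for n,(u,v),z in [("flask",(414,126),.19),("fig",(340,127),.128),("dish",(351,245),.035),("trinket",(439,163),.035),("honey",(164,248),.065),("pink",(387,288),.08),("green",(518,143),.1)]:
    print(n,ray(a,u,v,z).round(3))
o=env.get_obs();R=Ro.from_euler("xyz",o["tool_rot"],degrees=True)
print(R.as_matrix().round(3))
for zd in (-12,168,0,180,90,-90,25): 
    w=(R.inv()*down(zd)).as_rotvec(degrees=True);print(zd,w.round(1))
E
```

```text
flask [ 0.748 -0.294  0.19 ]
fig [ 0.771 -0.078  0.128]
dish [ 0.409 -0.106  0.035]
trinket [ 0.672 -0.41   0.035]
honey [0.414 0.476 0.065]
pink [ 0.273 -0.206  0.08 ]
green [ 0.716 -0.649  0.1  ]
[[-0.001  0.932  0.361]
 [ 0.002  0.361 -0.932]
 [-1.    -0.    -0.002]]
-12 [-56.8  -0.1  -0. ]
168 [ 1.232e+02 -1.000e-01  1.000e-01]
0 [-68.8  -0.1  -0.1]
180 [ 1.112e+02 -1.000e-01  1.000e-01]
90 [-1.588e+02 -0.000e+00 -1.000e-01]
-90 [21.2 -0.1  0. ]
25 [-93.8  -0.1  -0.1]
```

Emit:
drive_tool --increments '[[[0,0,0],[-0.06,0,0]],[[0,0,0],[-0.06,0,0]],[[0,0,0],[-0.06,0,0]],[[0,0,0],[-0.06,0,0]],[[0,0,0],[-0.06,0,0]],[[0,0,0],[-0.06,0,0]],[[0,0,0],[-0.06,0,0]],[[0,0,0],[-0.053,0,0]]]' --hand 0.2 --squeeze 20

```text
time_s: 0.9
tool_pos: [0.2347, -0.6058, 0.1983]
tool_rot: [126.1, 89.9, 114.4]
force: [0.9, -0.4, 0.2]
grip_width: 0.0526
```

```bash
cat > s.py <<'E'
import sys
from h import *
from cell import env
o=env.get_obs()
print(round(o["time_s"],2),o["tool_pos"].round(4) if hasattr(o["tool_pos"],"round") else o["tool_pos"],np.round(o["tool_rot"],2),"F",np.round(o["force"],2),"w",round(float(o["grip_width"]),4),"q",np.round(o["qpos"],1))
t=list(map(float,sys.argv[1:4])); plan(np.array(o["tool_pos"]),o["tool_rot"],t,down(float(sys.argv[4])) if len(sys.argv)>4 else None)
E
python3 s.py .4935 -.339 .12 -12
```

```text
0.9 [ 0.2347 -0.6058  0.1983] [126.13  89.93 114.35] F [ 0.87 -0.39  0.18] w 0.0526 q [ 75.4  18.8 -11.5  82.9   3.7  78.7  52.1]
tool shift m [0.0784 0.3139 0.199 ] units [1.961 7.847 4.974]
rotvec deg [ 0.22 -0.04 -0.05] units [ 0.0019 -0.0003 -0.0005]
```

Emit:
drive_tool --increments '[[[0.1,0.785,0.497],[0,0,0]],[[0.1,0.785,0.497],[0,0,0]],[[0.1,0.785,0.497],[0,0,0]],[[0.1,0.785,0.497],[0,0,0]],[[0.1,0.785,0.497],[0,0,0]],[[0.1,0.785,0.497],[0,0,0]],[[0.1,0.785,0.497],[0,0,0]],[[0.1,0.785,0.497],[0,0,0]],[[0.1,0.785,0.497],[0,0,0]],[[0.1,0.785,0.497],[0,0,0]]]' --hand 0.4

```text
time_s: 1.9
tool_pos: [0.4955, -0.3392, 0.1584]
tool_rot: [172.4, 90.0, 160.4]
force: [0.1, -0.2, -0.1]
grip_width: 0.0609
```

```bash
python3 s.py .4935 -.339 .07 -12; python3 - <<'E'
from h import *
from cell import env
for n in("scene","top"):
    c=env.read_camera(n);np.savez(f"{n}1.npz",**c)
crop(load("scene1"),100,120,200,150,4,"pics/s1.png")
crop(load("top1"),340,140,160,120,5,"pics/t1.png")
E
```

```text
1.9 [ 0.4955 -0.3392  0.1584] [172.43  89.97 160.37] F [ 0.06 -0.24 -0.06] w 0.0609 q [ 51.7  15.2 -23.5  93.    6.3  73.1  15. ]
tool shift m [ 0.0884 -0.0002 -0.0019] units [ 2.211 -0.005 -0.048]
rotvec deg [-0.06 -0.03 -0.  ] units [-0.0005 -0.0003 -0.    ]
```

View pics/s1.png

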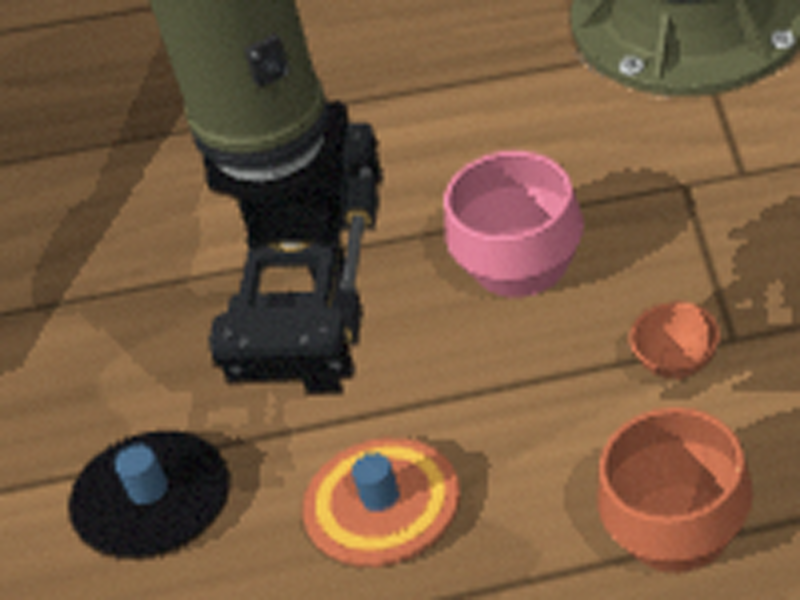

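View pics/t1.png

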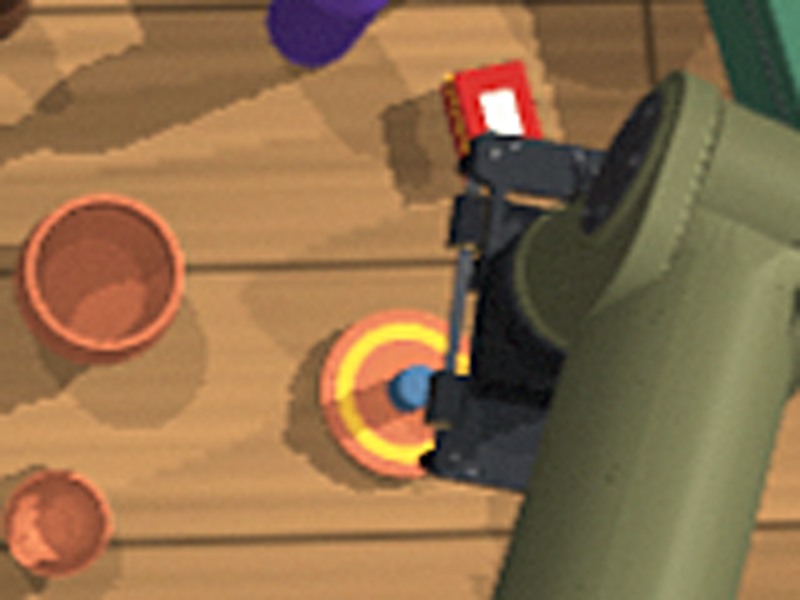

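```bash
python3 - <<'E'
from h import *
from cell import env
o=env.get_obs();p=np.array(o["tool_pos"]);R=Ro.from_euler("xyz",o["tool_rot"],degrees=True)
for n,off,s in(("scene1",(100,120),4),("top1",(340,140),5)):
    c=load(n); print(n,-c["R"].T@c["t"])
    for l in ([0,0,0],[-.019,0,.03],[-.019,0,-.03],[-.07,0,.06],[-.07,0,-.06]):
        print(l,((proj(c,p+R.apply(l))-off)*s).round(0))
E
```

```text
scene1 [ 1.35544648 -0.234973    1.10276377]
[0, 0, 0] [349. 373.]
[-0.019, 0, 0.03] [338. 389.]
[-0.019, 0, -0.03] [348. 320.]
[-0.07, 0, 0.06] [316. 373.]
[-0.07, 0, -0.06] [337. 234.]
top1 [0.32337358 0.02328    1.39229308]
[0, 0, 0] [451. 348.]
[-0.019, 0, 0.03] [466. 294.]
[-0.019, 0, -0.03] [453. 394.]
[-0.07, 0, 0.06] [499. 227.]
[-0.07, 0, -0.06] [472. 435.]
```

Emit:
drive_tool --increments '[[[0.5,0,-0.03],[0,0,0]],[[0.6,0,-0.02],[0,0,0]],[[0.6,0,0],[0,0,0]],[[0.5,0,0],[0,0,0]],[[0,0,0],[0,0,0]]]'

```text
time_s: 2.5
tool_pos: [0.49, -0.3392, 0.0675]
tool_rot: [159.1, 89.6, 147.1]
force: [-0.6, -0.8, -0.4]
grip_width: 0.0608
```

```bash
python3 s.py .4935 -.339 .023 -12; python3 - <<'E'
from h import *
from cell import env
for n in("scene","top"):
    c=env.read_camera(n);np.savez(f"{n}1.npz",**c)
crop(load("scene1"),120,180,130,100,6,"pics/s2.png")
crop(load("top1"),370,160,110,90,7,"pics/t2.png")
E
```

```text
2.5 [ 0.49   -0.3392  0.0675] [159.14  89.61 147.05] F [-0.63 -0.82 -0.39] w 0.0608 q [ 51.3  19.4 -22.9  98.9   8.2  63.8  13.8]
tool shift m [0.0444 0.0008 0.0037] units [1.111 0.02  0.092]
rotvec deg [-0.08 -0.36 -0.14] units [-0.0007 -0.003  -0.0012]
```

View pics/s2.png

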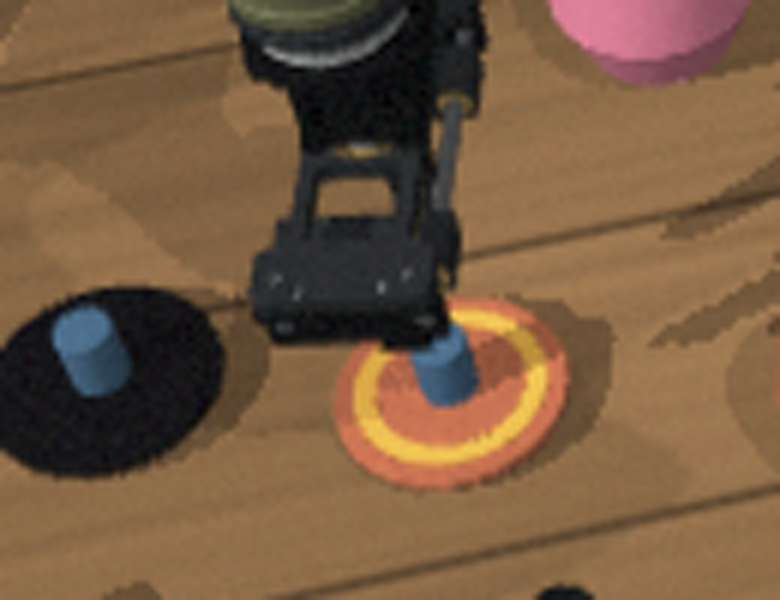

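View pics/t2.png

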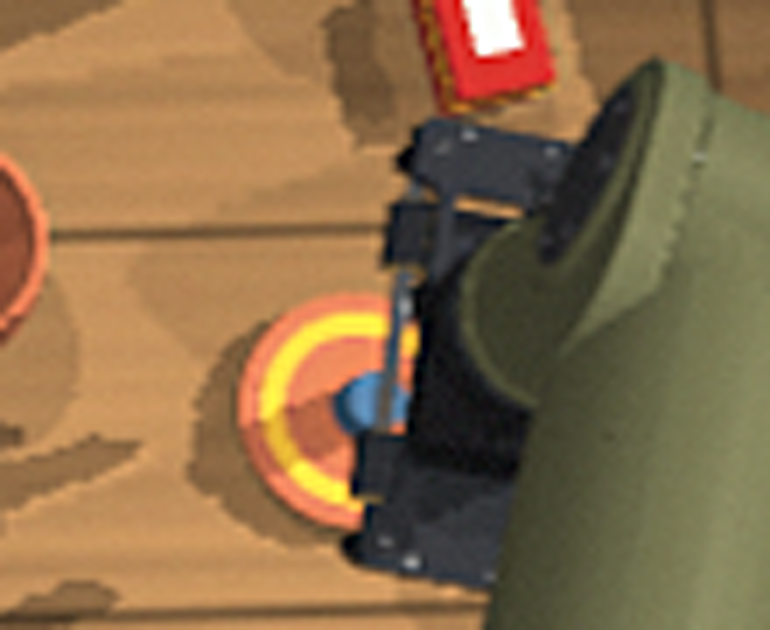

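```bash
python3 - <<'E'
from h import *
from cell import env
o=env.get_obs();p=np.array(o["tool_pos"]);R=Ro.from_euler("xyz",o["tool_rot"],degrees=True)
for n,off,s in(("scene1",(120,180),6),("top1",(370,160),7)):
    c=load(n); im=cv2.resize(c["frame"][off[1]:off[1]+100,off[0]:off[0]+130,::-1],None,fx=s,fy=s,interpolation=cv2.INTER_CUBIC)
    def L(A,B,col):
        f=lambda l:tuple(int(i) for i in (proj(c,p+R.apply(l))-off)*s)
        cv2.line(im,f(A),f(B),col,2)
    for y in(-.0095,.0095):
        for z in(-.03,.03): L([0,y,z],[-.04,y,z],(0,255,0))
    for z in(-.03,.03): L([0,-.0095,z],[0,.0095,z],(0,255,0))
    L([0,0,-.03],[0,0,.03],(0,0,255))
    for x in (-.07,):
        q=[[x,a,b] for a,b in((-.0375,-.095),(.0375,-.095),(.0375,.095),(-.0375,.095))]
        for i in range(4):L(q[i],q[(i+1)%4],(255,255,0))
    cv2.imwrite(f"pics/o_{n}.png",im)
E
```

```text
(no output)
```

View pics/o_scene1.png

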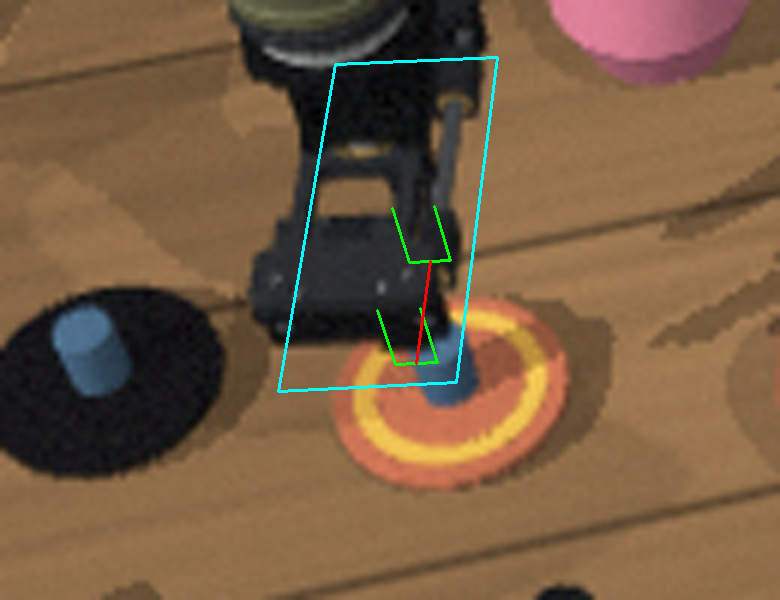

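View pics/o_top1.png

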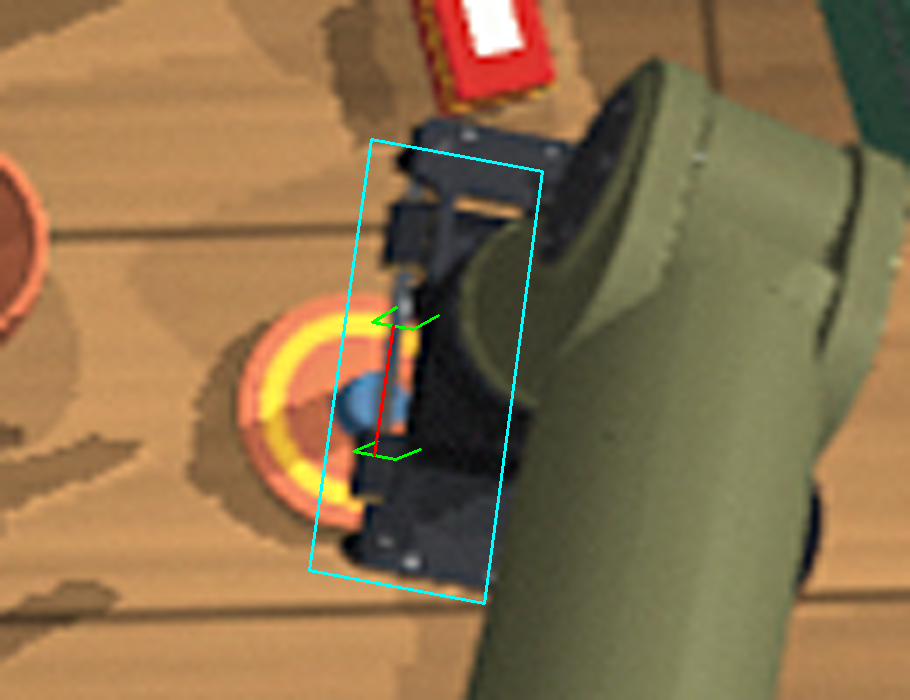

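Emit:
drive_tool --increments '[[[0.4,0.02,0.09],[0,0,0]],[[0.4,0,0],[0,0,0]],[[0.2,0,0],[0,0,0]],[[0,0,0],[0,0,0]],[[0,0,0],[0,0,0]]]'

```text
time_s: 3.1
tool_pos: [0.4965, -0.34, 0.0307]
tool_rot: [154.8, 90.0, 142.7]
force: [0.6, 0.5, 0.3]
grip_width: 0.0606
```

```bash
python3 s.py .4935 -.339 .023 -12
```

```text
3.1 [ 0.4965 -0.34    0.0307] [154.76  89.97 142.71] F [0.57 0.52 0.27] w 0.0606 q [ 50.6  22.  -22.5 100.1   9.6  59.8  12.6]
tool shift m [ 0.0077  0.0003 -0.0032] units [ 0.192  0.008 -0.079]
rotvec deg [-0.05 -0.02 -0.01] units [-0.0004 -0.0002 -0.0001]
```

Emit:
drive_tool --increments '[[[0.1,0,0],[0,0,0]],[[0,0,0],[0,0,0]],[[0,0,0],[0,0,0]]]'

```text
time_s: 3.4
tool_pos: [0.4967, -0.3402, 0.0272]
tool_rot: [-44.1, 90.0, -56.1]
force: [-0.0, -0.2, 0.3]
grip_width: 0.0608
```

```bash
python3 s.py .4935 -.339 .023 -12
```

```text
3.4 [ 0.4967 -0.3402  0.0272] [-44.07  89.97 -56.12] F [-0.01 -0.16  0.31] w 0.0608 q [ 50.5  22.3 -22.5 100.3   9.7  59.3  12.6]
tool shift m [ 0.0042  0.0005 -0.0034] units [ 0.105  0.014 -0.085]
rotvec deg [-0.05  0.02  0.02] units [-0.0005  0.0002  0.0002]
```

Emit:
drive_tool --increments '[[[0.1,0,-0.08],[0,0,0]],[[0,0,0],[0,0,0]],[[0,0,0],[0,0,0]]]'

```text
time_s: 3.7
tool_pos: [0.4932, -0.3394, 0.0228]
tool_rot: [-172.5, 90.0, 175.5]
force: [0.5, -1.3, -0.2]
grip_width: 0.0615
```

Emit:
drive_tool --increments '[[[0,0,0],[0,0,0]],[[0,0,0],[0,0,0]],[[0,0,0],[0,0,0]],[[0,0,0],[0,0,0]],[[0,0,0],[0,0,0]],[[0,0,0],[0,0,0]],[[0,0,0],[0,0,0]]]' --hand -1 --squeeze 20

```text
time_s: 4.4
tool_pos: [0.4934, -0.3394, 0.023]
tool_rot: [-171.4, 90.0, 176.5]
force: [-0.9, 0.3, 0.3]
grip_width: 0.0267
```

```bash
python3 s.py .4935 -.339 .023 -12
```

```text
4.4 [ 0.4934 -0.3394  0.023 ] [-171.42   89.98  176.52] F [-0.93  0.28  0.34] w 0.0267 q [ 50.7  22.2 -22.5 100.9   9.7  58.8  12.6]
tool shift m [-0.      0.0004  0.0001] units [-0.001  0.009  0.001]
rotvec deg [-0.05 -0.02  0.  ] units [-0.0004 -0.0001  0.    ]
```

Emit:
drive_tool --increments '[[[-0.3,0,0],[0,0,0]],[[-0.6,0,0],[0,0,0]],[[-0.7,0,0],[0,0,0]],[[-0.7,0,0],[0,0,0]],[[-0.7,0,0],[0,0,0]],[[-0.4,0,0],[0,0,0]],[[0,0,0],[0,0,0]]]'

```text
time_s: 5.1
tool_pos: [0.495, -0.3402, 0.1618]
tool_rot: [-25.9, 89.7, -37.9]
force: [-0.1, 0.2, -2.6]
grip_width: 0.0269
```

```bash
python3 s.py .567 -.1365 .16 -12
```

```text
5.1 [ 0.495  -0.3402  0.1618] [-25.87  89.71 -37.92] F [-0.08  0.23 -2.64] w 0.0269 q [ 51.9  14.9 -23.6  93.    6.2  73.1  15.2]
tool shift m [0.0015 0.2142 0.0279] units [0.037 5.356 0.697]
rotvec deg [-0.05  0.26  0.13] units [-0.0004  0.0022  0.0011]
```

Weight reading −2.6 N: the cover is held. Moving over the pot.

Emit:
drive_tool --increments '[[[0,0.4,0.05],[0,0,0]],[[0,0.7,0.09],[0,0,0]],[[0,0.8,0.11],[0,0,0]],[[0,0.8,0.11],[0,0,0]],[[0,0.8,0.11],[0,0,0]],[[0,0.8,0.1],[0,0,0]],[[0,0.7,0.08],[0,0,0]],[[0,0.36,0.05],[0,0,0]],[[0,0,0],[0,0,0]],[[0,0,0],[0,0,0]]]'

```text
time_s: 6.1
tool_pos: [0.5648, -0.1367, 0.1579]
tool_rot: [-145.9, 89.9, -158.0]
force: [-0.6, -0.8, -2.2]
grip_width: 0.0271
```

```bash
python3 s.py .567 -.1365 .125 -12; python3 - <<'E'
from h import *
from cell import env
for n in("scene","top"):
    c=env.read_camera(n);np.savez(f"{n}2.npz",**c)
crop(load("scene2"),200,160,130,110,6,"pics/s3.png")
crop(load("top2"),310,140,110,90,7,"pics/t3.png")
E
```

```text
6.1 [ 0.5648 -0.1367  0.1579] [-145.91   89.88 -157.99] F [-0.63 -0.77 -2.25] w 0.0271 q [ 37.6  13.8 -30.9  95.5   7.4  72.9  -6.8]
tool shift m [0.0329 0.0007 0.0022] units [0.824 0.017 0.055]
rotvec deg [-0.08 -0.1   0.07] units [-0.0006 -0.0009  0.0006]
```

View pics/s3.png

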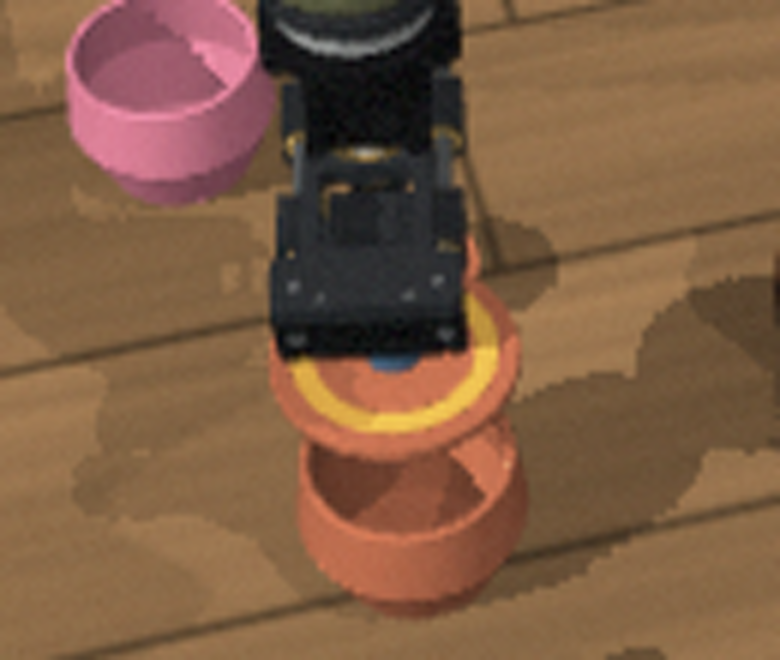

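View pics/t3.png

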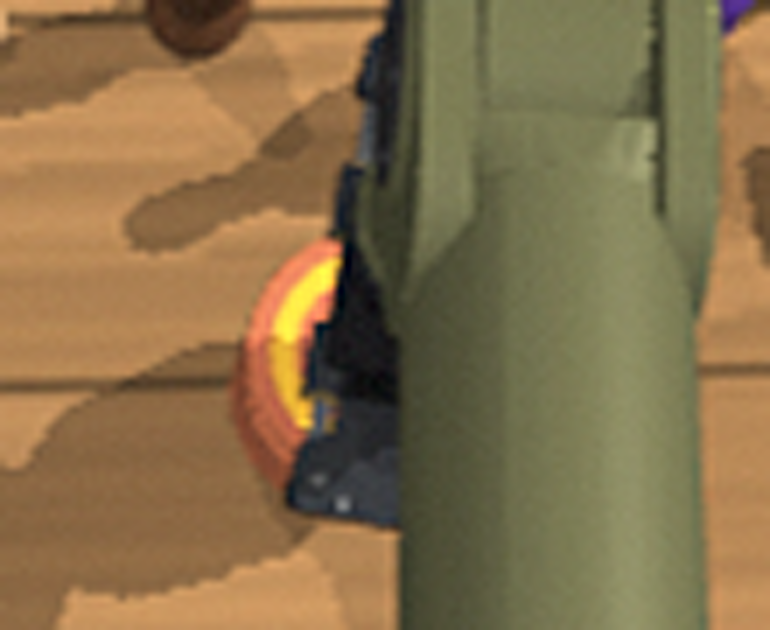

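```bash
cat > ov.py <<'E'
import sys
from h import *
from cell import env
def circ(im,c,off,s,C,r,col):
    t=np.linspace(0,2*np.pi,120); q=np.array([(proj(c,np.array(C)+[r*np.cos(k),r*np.sin(k),0])-off+.5)*s for k in t])
    cv2.polylines(im,[q.round().astype(int)],True,col,1)
def run(tag,pot=(.567,-.1365),dxy=(0,0)):
    o=env.get_obs();p=np.array(o["tool_pos"])
    for n,off,s in(("scene",(205,185),6),("top",(310,140),6)):
        c=env.read_camera(n);np.savez(n+tag+".npz",**c)
        im=cv2.resize(c["frame"][off[1]:off[1]+95,off[0]:off[0]+120,::-1],None,fx=s,fy=s,interpolation=cv2.INTER_CUBIC)
        circ(im,c,off,s,(*pot,.08),.05,(0,255,0)); circ(im,c,off,s,(*pot,.08),.045,(0,255,0))
        C=p+[*dxy,-.007]; circ(im,c,off,s,C,.056,(255,0,0)); circ(im,c,off,s,C,.014,(255,255,0))
        cv2.imwrite(f"pics/ov_{n}{tag}.png",im)
if __name__=="__main__": run(sys.argv[1])
E
python3 ov.py a
```

```text
(no output)
```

View pics/ov_scenea.png

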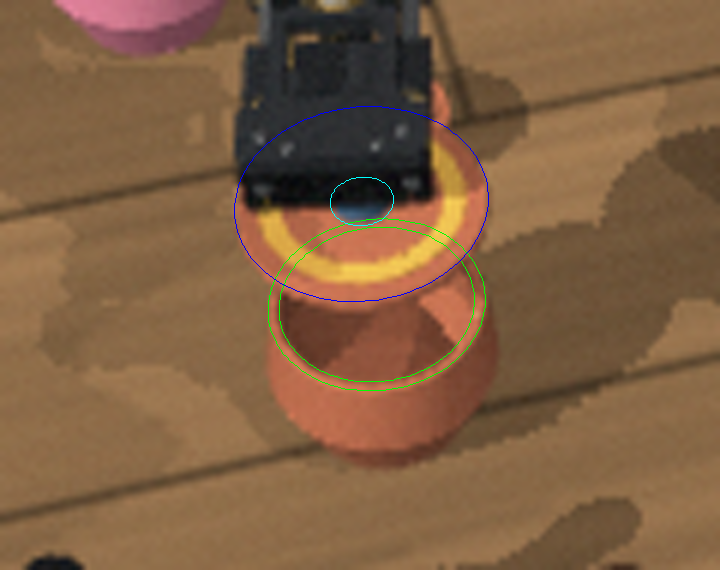

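View pics/ov_topa.png

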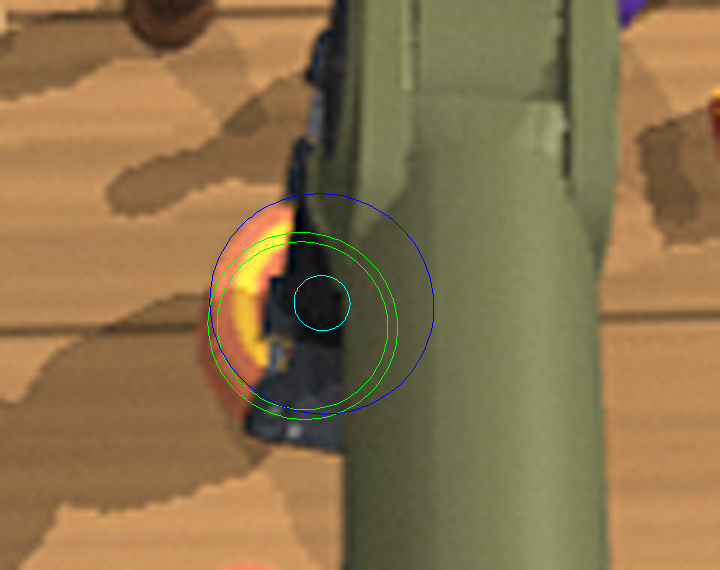

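Emit:
drive_tool --increments '[[[0.25,0.01,0.03],[0,0,0]],[[0.3,0,0.025],[0,0,0]],[[0.3,0,0],[0,0,0]],[[0.15,0,0],[0,0,0]],[[0,0,0],[0,0,0]],[[0,0,0],[0,0,0]]]'

```text
time_s: 6.9
tool_pos: [0.5679, -0.1356, 0.1188]
tool_rot: [159.5, 90.0, 147.5]
force: [-0.9, -0.2, -2.2]
grip_width: 0.0268
```

```bash
python3 s.py .567 -.1365 .096 -12;python3 ov.py b
```

```text
6.9 [ 0.5679 -0.1356  0.1188] [159.5   89.99 147.46] F [-0.92 -0.23 -2.22] w 0.0268 q [ 37.1  15.9 -30.7  97.8   8.6  68.7  -7.8]
tool shift m [ 0.0228 -0.0011 -0.0007] units [ 0.571 -0.028 -0.018]
rotvec deg [-0.04 -0.01 -0.  ] units [-0.0003 -0.0001 -0.    ]
```

View pics/ov_sceneb.png

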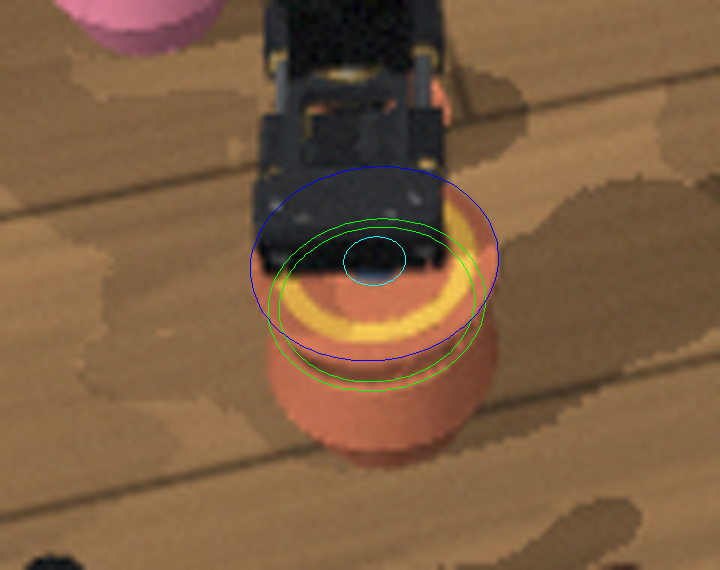

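Emit:
drive_tool --increments '[[[0.15,-0.03,-0.02],[0,0,0]],[[0.15,0,0],[0,0,0]],[[0.1,0,0],[0,0,0]],[[0,0,0],[0,0,0]],[[0,0,0],[0,0,0]]]'

```text
time_s: 7.5
tool_pos: [0.5668, -0.1366, 0.1028]
tool_rot: [172.1, 90.0, 160.0]
force: [-0.0, 0.7, -1.8]
grip_width: 0.0265
```

```bash
python3 s.py .567 -.1365 .095 -12
```

```text
7.5 [ 0.5668 -0.1366  0.1028] [172.07  89.98 160.03] F [-0.05  0.68 -1.78] w 0.0265 q [ 37.   16.6 -30.5  98.9   9.1  66.9  -8.1]
tool shift m [0.0077 0.0001 0.0002] units [0.194 0.003 0.006]
rotvec deg [-0.05 -0.02 -0.  ] units [-0.0004 -0.0002 -0.    ]
```

Emit:
drive_tool --increments '[[[0.07,0,0],[0,0,0]],[[0.05,0,0],[0,0,0]],[[0.04,0,0],[0,0,0]],[[0,0,0],[0,0,0]],[[0,0,0],[0,0,0]]]'

```text
time_s: 8.0
tool_pos: [0.5668, -0.1366, 0.0965]
tool_rot: [-154.3, 90.0, -166.3]
force: [1.2, 0.5, -3.1]
grip_width: 0.0267
```

```bash
python3 s.py .567 -.1365 .095 -12;python3 ov.py c
```

```text
8.0 [ 0.5668 -0.1366  0.0965] [-154.28   89.99 -166.33] F [ 1.17  0.47 -3.1 ] w 0.0267 q [ 37.   17.  -30.5  99.3   9.3  66.3  -8.2]
tool shift m [0.0015 0.0002 0.0002] units [0.037 0.004 0.004]
rotvec deg [-0.05 -0.01  0.  ] units [-0.0004 -0.      0.    ]
```

View pics/ov_scenec.png

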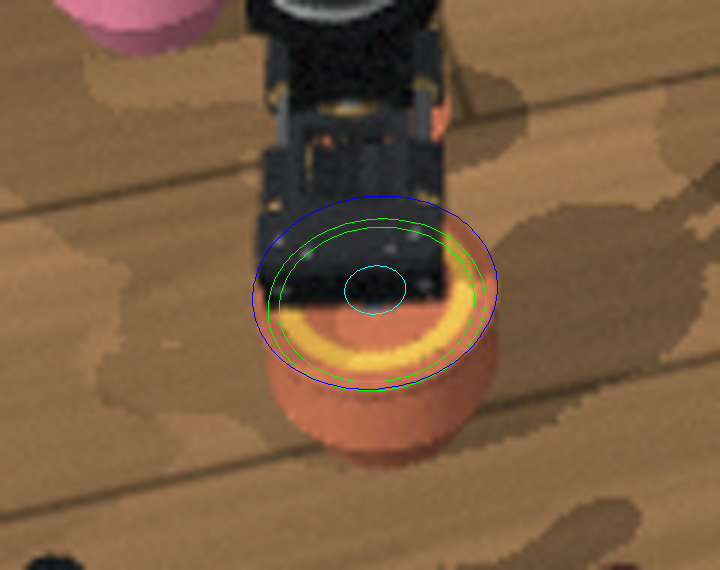

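Emit:
drive_tool --increments '[[[0.03,0,0],[0,0,0]],[[0.02,0,0],[0,0,0]],[[0,0,0],[0,0,0]],[[0,0,0],[0,0,0]]]'

```text
time_s: 8.5
tool_pos: [0.5671, -0.1367, 0.0949]
tool_rot: [-17.3, 90.0, -29.4]
force: [-0.3, -0.2, 0.3]
grip_width: 0.0265
```

Force is unloaded at the expected seat height (0.095 m). Releasing.

Emit:
drive_tool --increments '[[[0,0,0],[0,0,0]],[[0,0,0],[0,0,0]],[[0,0,0],[0,0,0]],[[0,0,0],[0,0,0]],[[0,0,0],[0,0,0]],[[0,0,0],[0,0,0]]]' --hand 0.1

```text
time_s: 9.1
tool_pos: [0.5668, -0.1367, 0.0945]
tool_rot: [-86.4, 90.0, -98.4]
force: [0.3, 0.4, 0.7]
grip_width: 0.0473
```

Emit:
drive_tool --increments '[[[-0.2,0,0],[0,0,0]],[[-0.6,0,0],[0,0,0]],[[-0.8,0,0],[0,0,0]],[[-0.8,0,0],[0,0,0]],[[-0.8,0,0],[0,0,0]],[[0,0,0],[0,0,0]]]'

```text
time_s: 9.7
tool_pos: [0.5698, -0.1369, 0.2285]
tool_rot: [-5.1, 89.5, -17.1]
force: [0.8, 0.6, -1.6]
grip_width: 0.048
```

```bash
python3 s.py .4973 .1235 .22 -12;python3 ov.py d
```

```text
9.7 [ 0.5698 -0.1369  0.2285] [ -5.08  89.46 -17.12] F [ 0.83  0.62 -1.57] w 0.048 q [ 37.9  11.6 -31.2  89.7   6.2  79.8  -5.8]
tool shift m [ 0.0071  0.2395 -0.1253] units [ 0.178  5.988 -3.133]
rotvec deg [-0.04  0.54  0.05] units [-0.0004  0.0045  0.0004]
```

View pics/ov_scened.png

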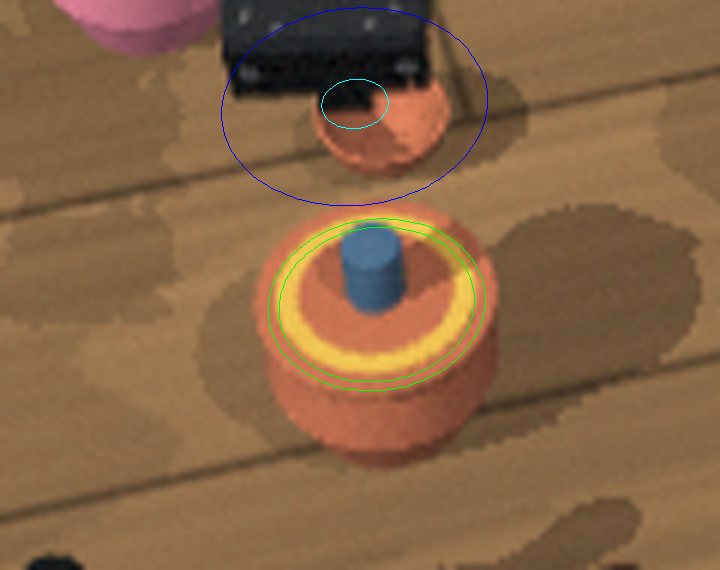

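The scene crop shows the cover level and centred on the pot, knob upright at crop (373,265). Next, tap the right jar with the fingers shut.

Emit:
drive_tool --increments '[[[0,0.45,-0.25],[0,0,0]],[[0,0.7,-0.36],[0,0,0]],[[0,0.8,-0.42],[0,0,0]],[[0,0.8,-0.42],[0,0,0]],[[0,0.8,-0.42],[0,0,0]],[[0,0.8,-0.42],[0,0,0]],[[0,0.8,-0.42],[0,0,0]],[[0,0.6,-0.31],[0,0,0]],[[0,0.24,-0.11],[0,0.0045,0]],[[0,0,0],[0,0,0]]]' --hand -1

```text
time_s: 10.8
tool_pos: [0.4934, 0.1254, 0.2218]
tool_rot: [-177.5, 89.4, 170.7]
force: [0.4, -0.6, -0.4]
grip_width: 0.0004
```

```bash
python3 s.py .4973 .1235 .178 -12
```

```text
10.8 [0.4934 0.1254 0.2218] [-177.46   89.37  170.68] F [ 0.44 -0.55 -0.4 ] w 0.0004 q [ 24.6   3.2 -42.8  99.1   1.9  79.1 -30.4]
tool shift m [ 0.0437 -0.001   0.0047] units [ 1.094 -0.025  0.118]
rotvec deg [ 0.14 -0.63  0.03] units [ 0.0012 -0.0053  0.0002]
```

Emit:
drive_tool --increments '[[[0.4,-0.02,0.11],[0,-0.005,0]],[[0.4,0,0],[0,0,0]],[[0.25,0,0],[0,0,0]],[[0,0,0],[0,0,0]],[[0,0,0],[0,0,0]]]'

```text
time_s: 11.3
tool_pos: [0.4987, 0.1214, 0.1805]
tool_rot: [-5.2, 90.0, -17.3]
force: [-0.7, 1.0, 0.7]
grip_width: 0.0003
```

```bash
python3 s.py .4973 .1235 .17 -12; cat > hv.py <<'E'
import sys
from h import *
from cell import env
tag=sys.argv[1]
for n,off in(("scene",(310,130)),("top",(180,150))):
    c=env.read_camera(n);np.savez(n+tag+".npz",**c); crop(c,*off,150,110,5,f"pics/h_{n}{tag}.png")
E
python3 hv.py e
```

```text
11.3 [0.4987 0.1214 0.1805] [ -5.15  89.97 -17.27] F [-0.68  1.01  0.73] w 0.0003 q [ 24.4   4.8 -42.7 102.6   3.4  73.9 -31.4]
tool shift m [ 0.0105  0.0018 -0.0018] units [ 0.262  0.044 -0.045]
rotvec deg [-0.12  0.03  0.  ] units [-0.001   0.0003  0.    ]
```

View pics/h_scenee.png

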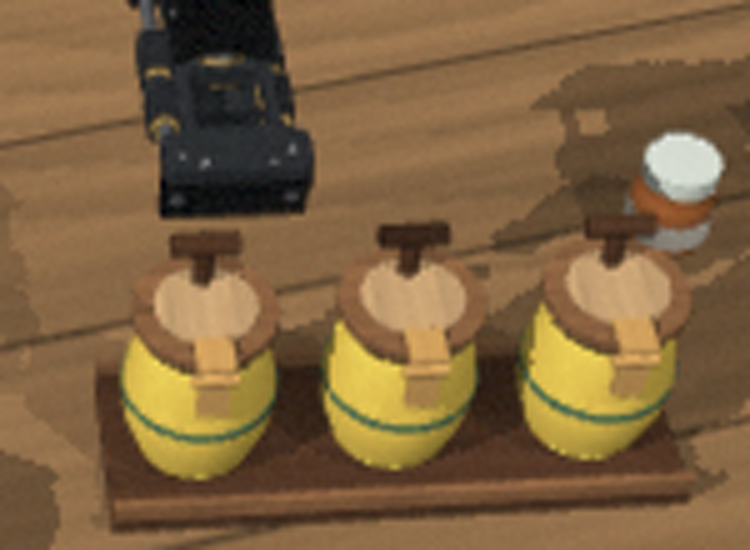

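Emit:
drive_tool --increments '[[[0.13,0.04,-0.04],[0,0,0]],[[0.1,0,0],[0,0,0]],[[0.05,0,0],[0,0,0]],[[0.05,0,0],[0,0,0]],[[0,0,0],[0,0,0]],[[0,0,0],[0,0,0]]]'

```text
time_s: 12.0
tool_pos: [0.4972, 0.124, 0.1673]
tool_rot: [-1.7, 89.9, -13.8]
force: [0.2, 0.0, -0.7]
grip_width: 0.0002
```

Emit:
drive_tool --increments '[[[0.05,0,0],[0,0,0]],[[0.05,0,0],[0,0,0]],[[0,0,0],[0,0,0]],[[0,0,0],[0,0,0]]]'

```text
time_s: 12.4
tool_pos: [0.4971, 0.1241, 0.1632]
tool_rot: [-9.4, 89.9, -21.5]
force: [-0.4, -0.1, 0.7]
grip_width: 0.0002
```

```bash
python3 s.py .4973 .1235 .17 -12; 
python3 hv.py f
```

```text
12.4 [0.4971 0.1241 0.1632] [ -9.43  89.95 -21.48] F [-0.37 -0.12  0.66] w 0.0002 q [ 24.    5.5 -42.9 104.    4.   71.9 -32.1]
tool shift m [-0.0068 -0.0005  0.0003] units [-0.17  -0.013  0.007]
rotvec deg [-0.05  0.05  0.01] units [-0.0004  0.0004  0.0001]
```

View pics/h_scenef.png

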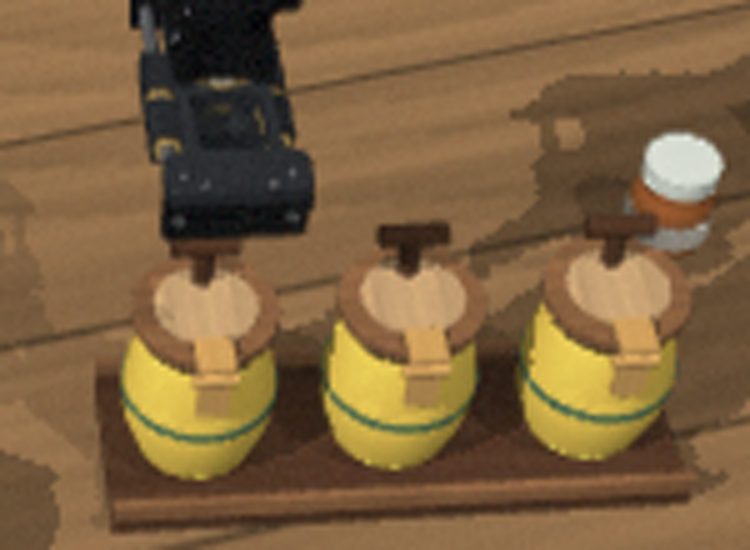

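View pics/h_topf.png

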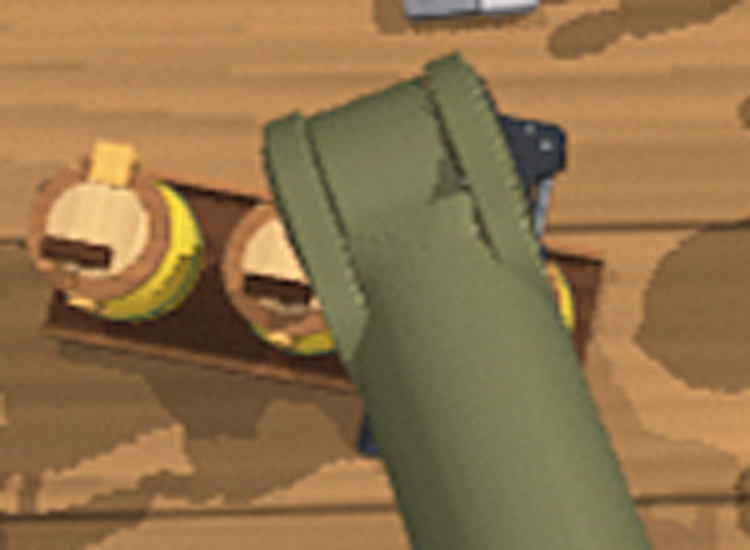

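```bash
python3 - <<'E'
from h import *
from cell import env
o=env.get_obs();p=np.array(o["tool_pos"]);R=Ro.from_euler("xyz",o["tool_rot"],degrees=True)
c=load("scenef");off=(310,130);s=5
im=cv2.resize(c["frame"][130:240,310:460,::-1],None,fx=s,fy=s,interpolation=cv2.INTER_CUBIC)
def L(A,B,col,tool=True):
    f=lambda l:tuple(int(i) for i in (proj(c,p+R.apply(l) if tool else l)-off+.5)*s)
    cv2.line(im,f(A),f(B),col,1)
for z in(-.015,.015):
    L([0,-.0095,z],[0,.0095,z],(0,255,0));L([-.04,-.0095,z],[0,-.0095,z],(0,255,0));L([-.04,.0095,z],[0,.0095,z],(0,255,0))
t=np.radians(-12);X=np.array([np.cos(t),np.sin(t),0]);Y=np.array([-np.sin(t),np.cos(t),0]);h=np.array([.4973,.1235,.163])
for z in(-.007,.007):
  for a in(-.007,.007):
    L(h+X*a-Y*.02+[0,0,z],h+X*a+Y*.02+[0,0,z],(0,0,255),False)
cv2.imwrite("pics/of.png",im)
E
```

```text
(no output)
```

View pics/of.png

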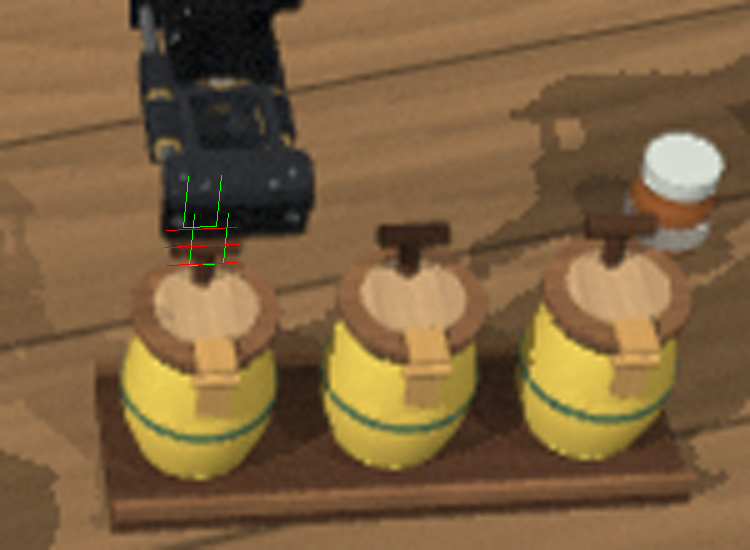

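Emit:
drive_tool --increments '[[[0.05,0,0],[0,0,0]],[[0.05,0,0],[0,0,0]],[[0,0,0],[0,0,0]],[[0,0,0],[0,0,0]]]'

```text
time_s: 12.9
tool_pos: [0.4971, 0.124, 0.1592]
tool_rot: [-8.4, 90.0, -20.4]
force: [0.3, 0.0, -0.5]
grip_width: 0.0001
```

Emit:
drive_tool --increments '[[[0.05,0,0],[0,0,0]],[[0.05,0,0],[0,0,0]],[[0,0,0],[0,0,0]],[[0,0,0],[0,0,0]]]'

```text
time_s: 13.3
tool_pos: [0.4972, 0.1241, 0.1552]
tool_rot: [-8.0, 89.9, -20.0]
force: [-0.6, 0.2, 0.3]
grip_width: 0.0005
```

```bash
python3 hv.py g
```

```text
(no output)
```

View pics/h_sceneg.png

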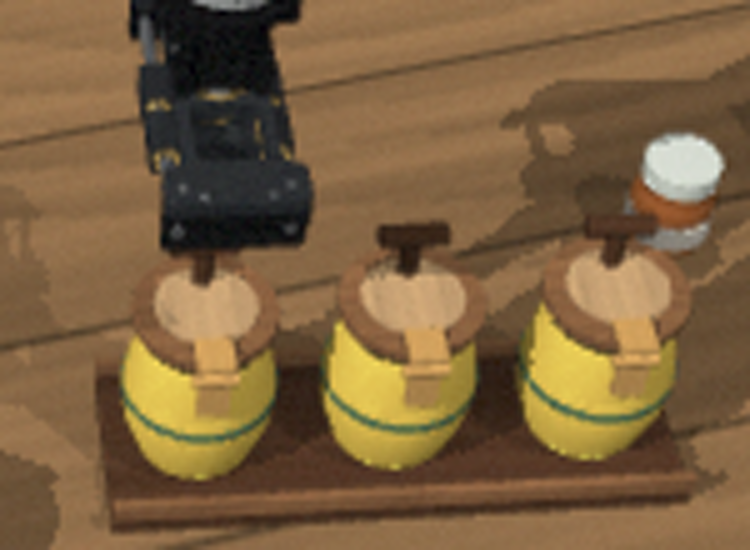

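Emit:
drive_tool --increments '[[[0.05,0,0],[0,0,0]],[[0.05,0,0],[0,0,0]],[[0,0,0],[0,0,0]],[[0,0,0],[0,0,0]]]'

```text
time_s: 13.8
tool_pos: [0.4971, 0.124, 0.1512]
tool_rot: [-10.8, 90.0, -22.9]
force: [-0.5, -0.0, -0.2]
grip_width: 0.0007
```

```bash
python3 s.py .4973 .1235 .17 -12; python3 - <<'E'
from h import *
a=load("scene0");b=load("sceneg")
A=np.hstack([cv2.resize(x["frame"][165:215,325:375,::-1],None,fx=8,fy=8,interpolation=cv2.INTER_CUBIC) for x in(a,b)])
cv2.imwrite("pics/cmp.png",A)
E
```

```text
13.8 [0.4971 0.124  0.1512] [-10.81  89.95 -22.86] F [-0.49 -0.02 -0.19] w 0.0007 q [ 23.8   6.2 -42.9 104.9   4.5  70.6 -32.5]
tool shift m [-0.0188 -0.0005  0.0003] units [-0.471 -0.012  0.007]
rotvec deg [-0.05  0.05  0.01] units [-0.0004  0.0004  0.0001]
```

View pics/cmp.png

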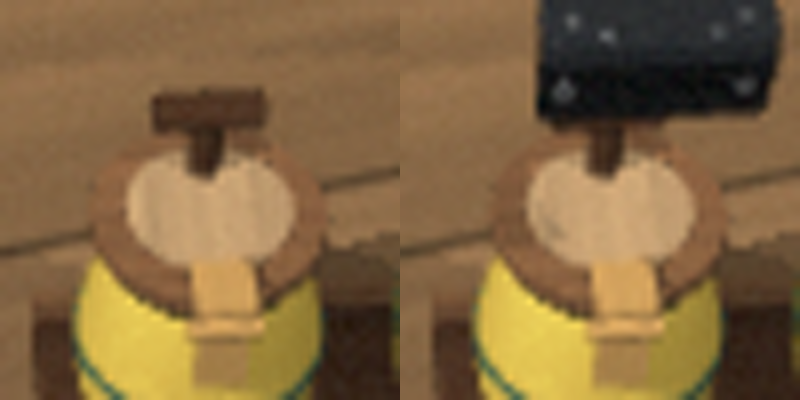

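```bash
python3 - <<'E'
from h import *
c=load("sceneg");p=np.array([.4972,.124,.1552]);R=down(-12)
for z in np.arange(.15,.26,.01):
    print(round(z,3),R.inv().apply(ray(c,343,179,z)-p).round(3),R.inv().apply(ray(c,371,178.4,z)-p).round(3))
E
```

```text
0.15 [ 0.005 -0.018 -0.013] [ 0.005  0.063 -0.01 ]
0.16 [-0.005 -0.02  -0.003] [-0.005  0.06  -0.001]
0.17 [-0.015 -0.021  0.007] [-0.015  0.058  0.009]
0.18 [-0.025 -0.023  0.017] [-0.025  0.055  0.019]
0.19 [-0.035 -0.025  0.026] [-0.035  0.053  0.029]
0.2 [-0.045 -0.026  0.036] [-0.045  0.05   0.038]
0.21 [-0.055 -0.028  0.046] [-0.055  0.048  0.048]
0.22 [-0.065 -0.03   0.056] [-0.065  0.045  0.058]
0.23 [-0.075 -0.031  0.065] [-0.075  0.043  0.067]
0.24 [-0.085 -0.033  0.075] [-0.085  0.04   0.077]
0.25 [-0.095 -0.034  0.085] [-0.095  0.038  0.087]
0.26 [-0.105 -0.036  0.094] [-0.105  0.036  0.097]
```

Emit:
drive_tool --increments '[[[-0.4,0,0],[0,0,0]],[[-0.6,0,0],[0,0,0]],[[-0.7,0,0],[0,0,0]],[[-0.5,0,0],[0,0,0]],[[0,0,0],[0,0,0]]]'

```text
time_s: 14.3
tool_pos: [0.499, 0.1247, 0.2423]
tool_rot: [13.9, 89.6, 1.9]
force: [0.3, -0.1, -0.1]
grip_width: 0.0003
```

```bash
python3 s.py .4973 .1235 .17 -12; python3 - <<'E'
from h import *
from cell import env
c=env.read_camera("scene");np.savez("sceneh.npz",**c)
o=env.get_obs();p=np.array(o["tool_pos"]);R=Ro.from_euler("xyz",o["tool_rot"],degrees=True)
print((proj(c,p)-(310,100))*6)
crop(c,310,100,120,100,6,"pics/hh.png")
E
```

```text
14.3 [0.499  0.1247 0.2423] [13.92 89.62  1.87] F [ 0.32 -0.1  -0.11] w 0.0003 q [ 24.8   2.5 -42.7  97.4   1.8  80.4 -30.2]
tool shift m [ 0.0722 -0.0016 -0.0018] units [ 1.806 -0.041 -0.046]
rotvec deg [-0.05  0.37 -0.09] units [-0.0004  0.003  -0.0008]
[253.35551286 353.10867871]
```

View pics/hh.png

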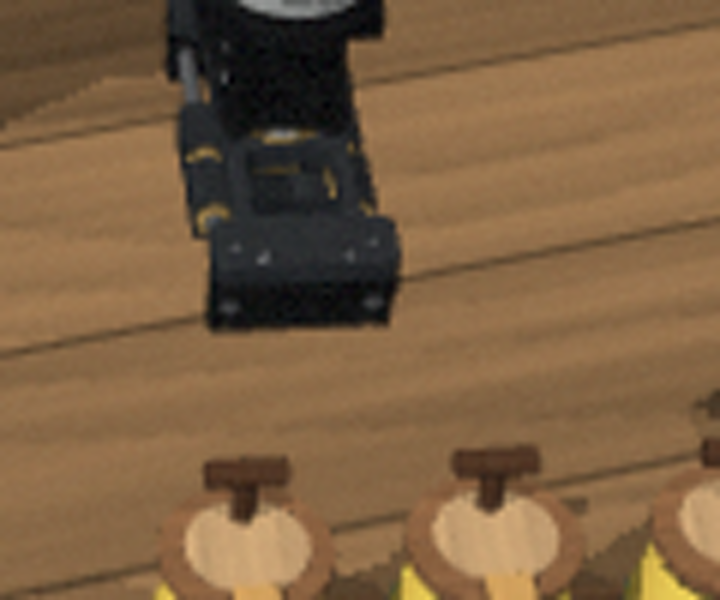

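Emit:
drive_tool --increments '[[[0,0,0],[0,0,0]],[[0,0,0],[0,0,0]],[[0,0,0],[0,0,0]],[[0,0,0],[0,0,0]],[[0,0,0],[0,0,0]]]' --hand -0.1

```text
time_s: 14.85
tool_pos: [0.497, 0.124, 0.2389]
tool_rot: [-21.1, 90.0, -33.1]
force: [1.1, -0.2, 0.1]
grip_width: 0.0325
```

```bash
python3 - <<'E'
from h import *
from cell import env
ims=[]
for n,off in(("scene",(320,100)),("top",(240,140))):
    c=env.read_camera(n);np.savez(n+"i.npz",**c)
    o=env.get_obs();p=np.array(o["tool_pos"]);print(n,(proj(c,p)-off)*4)
    ims.append(cv2.resize(c["frame"][off[1]:off[1]+100,off[0]:off[0]+90,::-1],None,fx=4,fy=4,interpolation=cv2.INTER_CUBIC))
cv2.imwrite("pics/ii.png",np.hstack(ims))
E
```

```text
scene [127.99252456 235.96952311]
top [131.64415404 280.76332681]
```

View pics/ii.png

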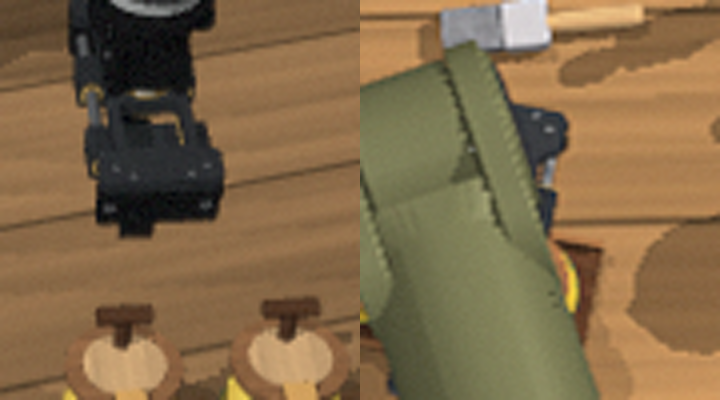

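The closed finger tips visibly sit well short of the nominal TCP: at 32 mm opening the front tip is seen at crop (136,235), where about (130,260) is expected. The fingers retract as they swing shut, so the tap has to go lower than the nominal height.

Emit:
drive_tool --increments '[[[0.5,0,0],[0,0,0]],[[0.6,0,0],[0,0,0]],[[0.6,0,0],[0,0,0]],[[0.4,0,0],[0,0,0]],[[0.1,0,0],[0,0,0]],[[0,0,0],[0,0,0]],[[0,0,0],[0,0,0]]]' --hand -1

```text
time_s: 15.65
tool_pos: [0.4979, 0.1243, 0.1523]
tool_rot: [12.3, 89.9, 0.3]
force: [1.7, -0.3, 0.0]
grip_width: 0.001
```

Emit:
drive_tool --increments '[[[0.05,0,0],[0,0,0]],[[0.05,0,0],[0,0,0]],[[0,0,0],[0,0,0]]]'

```text
time_s: 15.95
tool_pos: [0.4973, 0.124, 0.1474]
tool_rot: [-7.0, 89.9, -19.0]
force: [-0.6, -0.1, 0.7]
grip_width: 0.0006
```

Emit:
drive_tool --increments '[[[0.05,0,0],[0,0,0]],[[0.05,0,0],[0,0,0]],[[0,0,0],[0,0,0]]]'

```text
time_s: 16.25
tool_pos: [0.4976, 0.124, 0.1465]
tool_rot: [-30.7, 89.8, -42.8]
force: [-7.2, -1.8, 20.3]
grip_width: 0.0005
```

20 N with no yield (TCP 0.1465): the right lid is fastened. Closed tips therefore lie 23 mm behind the nominal TCP. On to the middle jar.

Emit:
drive_tool --increments '[[[-0.3,0,0],[0,0,0]],[[-0.6,0,0],[0,0,0]],[[-0.3,0.3,0],[0,0,0]],[[0,0.8,0],[0,0,0]],[[0,0.9,0],[0,0,0]],[[0,0.7,0],[0,0,0]],[[0,0.25,0],[0,0,0]],[[0,0,0],[0,0,0]],[[0,0,0],[0,0,0]]]'

```text
time_s: 17.15
tool_pos: [0.5218, 0.2385, 0.1909]
tool_rot: [-63.6, 89.9, -75.7]
force: [-1.0, -0.2, -0.2]
grip_width: 0.0007
```

```bash
python3 s.py .5221 .240 .152 -12
```

```text
17.15 [0.5218 0.2385 0.1909] [-63.65  89.92 -75.73] F [-0.97 -0.23 -0.17] w 0.0007 q [ 13.1  14.3 -47.   93.6  10.8  76.8 -47.5]
tool shift m [ 0.0389  0.0016 -0.    ] units [ 0.972  0.04  -0.001]
rotvec deg [-0.08  0.03  0.07] units [-0.0007  0.0003  0.0006]
```

Emit:
drive_tool --increments '[[[0.3,0.03,0],[0,0,0]],[[0.4,0,0],[0,0,0]],[[0.27,0,0],[0,0,0]],[[0,0,0],[0,0,0]],[[0,0,0],[0,0,0]]]'

```text
time_s: 17.65
tool_pos: [0.5219, 0.2402, 0.152]
tool_rot: [-69.5, 90.0, -81.6]
force: [0.2, 0.3, 0.8]
grip_width: 0.0007
```

Emit:
drive_tool --increments '[[[0.05,0,0],[0,0,0]],[[0.05,0,0],[0,0,0]],[[0.025,0,0],[0,0,0]],[[0,0,0],[0,0,0]]]'

```text
time_s: 18.05
tool_pos: [0.5222, 0.2406, 0.1475]
tool_rot: [-5.9, 89.9, -18.0]
force: [-0.1, 0.1, -0.4]
grip_width: 0.0007
```

Emit:
drive_tool --increments '[[[0.05,0,0],[0,0,0]],[[0.025,0,0],[0,0,0]],[[0,0,0],[0,0,0]],[[0,0,0],[0,0,0]]]'

```text
time_s: 18.45
tool_pos: [0.5222, 0.2408, 0.1447]
tool_rot: [7.5, 89.9, -4.6]
force: [-1.3, -0.2, 2.0]
grip_width: 0.0004
```

Emit:
drive_tool --increments '[[[0.05,0,0],[0,0,0]],[[0.025,0,0],[0,0,0]],[[0,0,0],[0,0,0]],[[0,0,0],[0,0,0]]]'

```text
time_s: 18.85
tool_pos: [0.5221, 0.2408, 0.1416]
tool_rot: [5.5, 89.9, -6.6]
force: [-1.3, 0.3, 3.6]
grip_width: 0.0001
```

The middle lid gave about 5 mm, rising to 3.6 N as the TCP went from 0.147 to 0.1416, so this is the loose one. Now lift, open the fingers and straddle the crossbar.

Emit:
drive_tool --increments '[[[-0.3,0,0],[0,0,0]],[[-0.6,0,0],[0,0,0]],[[-0.5,0,0],[0,0,0]],[[0,0,0],[0,0,0]]]'

```text
time_s: 19.25
tool_pos: [0.5238, 0.2414, 0.2007]
tool_rot: [23.7, 89.6, 11.7]
force: [0.2, 0.9, -0.2]
grip_width: 0.0002
```

Emit:
drive_tool --increments '[[[0,0,0],[0,0,0]],[[0,0,0],[0,0,0]],[[0,0,0],[0,0,0]],[[0,0,0],[0,0,0]],[[0,0,0],[0,0,0]]]' --hand -0.1 --squeeze 30

```text
time_s: 19.75
tool_pos: [0.5218, 0.2405, 0.197]
tool_rot: [-65.2, 90.0, -77.2]
force: [0.5, -0.3, -0.2]
grip_width: 0.0324
```

```bash
python3 s.py .5221 .240 .136 -12; python3 - <<'E'
from h import *
from cell import env
c=env.read_camera("scene");np.savez("scenej.npz",**c)
o=env.get_obs();p=np.array(o["tool_pos"]);print((proj(c,p)-(330,110))*6, (proj(c,p+[0,0,.007])-(330,110))*6)
crop(c,330,110,120,100,6,"pics/jj.png")
E
```

```text
19.75 [0.5218 0.2405 0.197 ] [-65.2   89.97 -77.25] F [ 0.5  -0.31 -0.18] w 0.0324 q [ 13.1  14.2 -47.1  93.   10.6  77.4 -47.6]
tool shift m [ 0.061  -0.0004  0.0003] units [ 1.524 -0.009  0.009]
rotvec deg [-0.05  0.01  0.03] units [-0.0004  0.0001  0.0002]
[379.25006085 349.86772879] [381.30836494 339.04406281]
```

View pics/jj.png

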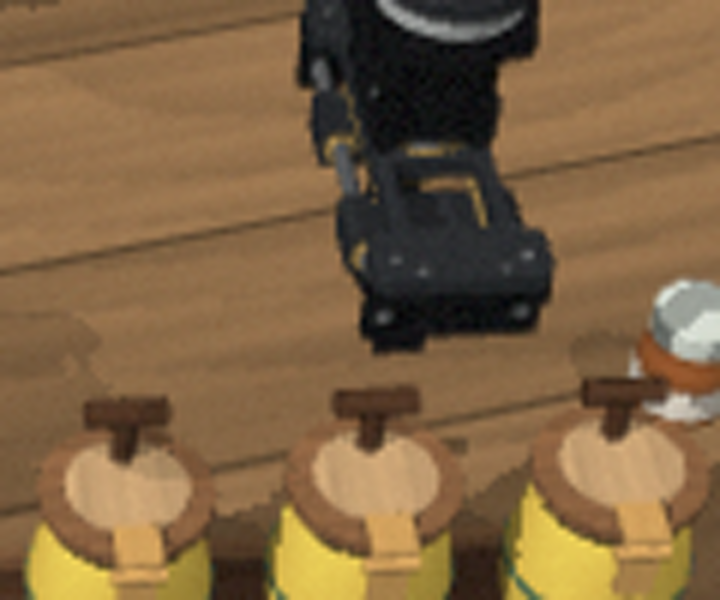

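Emit:
drive_tool --increments '[[[0.4,0,0],[0,0,0]],[[0.5,0,0],[0,0,0]],[[0.3,0,0],[0,0,0]],[[0.2,0,0],[0,0,0]],[[0.1,0,0],[0,0,0]],[[0,0,0],[0,0,0]],[[0,0,0],[0,0,0]]]'

```text
time_s: 20.5
tool_pos: [0.5225, 0.2409, 0.138]
tool_rot: [15.8, 89.9, 3.7]
force: [-0.4, -0.2, -0.5]
grip_width: 0.039
```

```bash
python3 s.py .5221 .240 .130 -12; python3 - <<'E'
from h import *
from cell import env
c=env.read_camera("scene");np.savez("scenek.npz",**c)
crop(c,330,110,120,100,6,"pics/kk.png")
E
```

```text
20.5 [0.5225 0.2409 0.138 ] [15.8  89.89  3.75] F [-0.45 -0.16 -0.46] w 0.039 q [ 12.2  16.8 -46.5  97.4  12.8  71.2 -49.2]
tool shift m [ 0.008  -0.0009 -0.0003] units [ 0.2   -0.024 -0.006]
rotvec deg [-0.05  0.1  -0.03] units [-0.0004  0.0009 -0.0002]
```

View pics/kk.png

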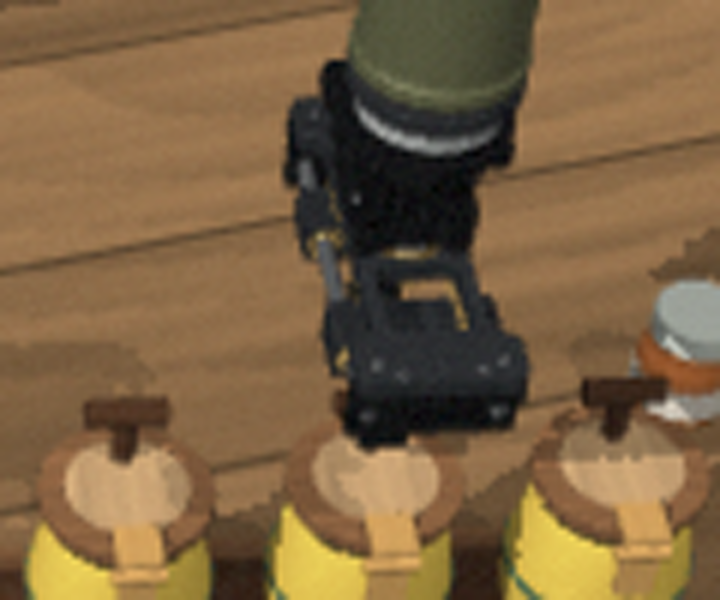

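The front finger at crop (384,445) hides the crossbar and post, so the handle is straddled. Going a little deeper, then closing.

Emit:
drive_tool --increments '[[[0.08,-0.02,0],[0,0,0]],[[0.05,0,0],[0,0,0]],[[0,0,0],[0,0,0]],[[0,0,0],[0,0,0]]]'

```text
time_s: 20.95
tool_pos: [0.522, 0.2398, 0.1322]
tool_rot: [-6.8, 89.9, -18.8]
force: [0.4, -1.0, 0.6]
grip_width: 0.0395
```

Emit:
drive_tool --increments '[[[0,0,0],[0,0,0]],[[0,0,0],[0,0,0]],[[0,0,0],[0,0,0]],[[0,0,0],[0,0,0]],[[0,0,0],[0,0,0]],[[0,0,0],[0,0,0]]]' --hand -1

```text
time_s: 21.55
tool_pos: [0.5207, 0.2402, 0.1321]
tool_rot: [-144.4, 89.9, -156.4]
force: [-4.5, 0.9, 2.0]
grip_width: 0.0127
```

```bash
python3 s.py .5221 .240 .130 -12
```

```text
21.55 [0.5207 0.2402 0.1321] [-144.43   89.93 -156.44] F [-4.52  0.9   1.96] w 0.0127 q [ 12.2  17.  -46.4  97.9  13.   70.7 -49.3]
tool shift m [0.0021 0.0001 0.0014] units [0.052 0.001 0.035]
rotvec deg [-0.   -0.05  0.04] units [-0.     -0.0005  0.0003]
```

Gripped (12.7 mm on a 14 mm bar). Now lift along the hinge arc, turning the tool with the lid.

Emit:
drive_tool --increments '[[[-0.143,0,0.026],[0,0.0417,0]],[[-0.143,0,0.026],[0,0.0417,0]],[[0,0,0],[0,0,0]]]'

```text
time_s: 21.85
tool_pos: [0.5247, 0.2393, 0.1428]
tool_rot: [179.5, 79.7, 167.3]
force: [-6.3, 2.5, 3.0]
grip_width: 0.0127
```

```bash
python3 s.py .5221 .240 .130 -12; python3 hv.py l
```

```text
21.85 [0.5247 0.2393 0.1428] [179.5   79.7  167.29] F [-6.3   2.54  3.02] w 0.0127 q [ 12.   24.7 -45.4  89.   10.3  80.8 -46.4]
tool shift m [ 0.0131  0.0001 -0.0004] units [ 0.328  0.002 -0.009]
rotvec deg [ -0.21 -10.3   -0.11] units [-0.0018 -0.0858 -0.0009]
```

View pics/h_scenel.png

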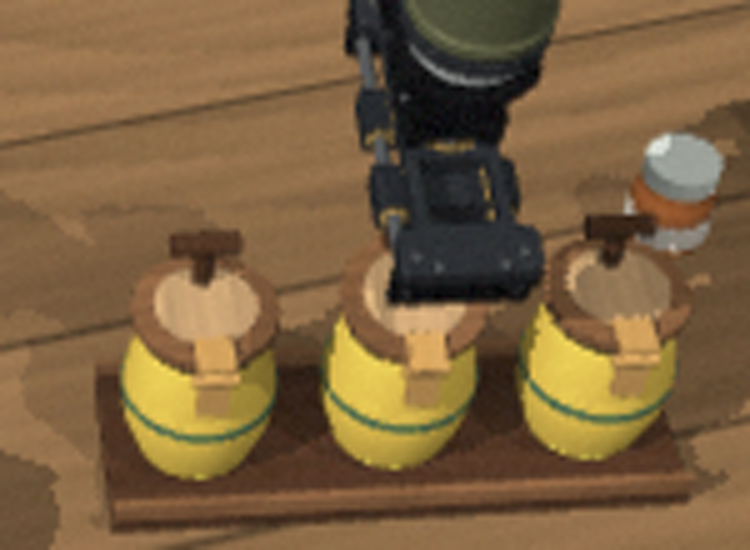

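Emit:
drive_tool --increments '[[[-0.143,0,0.026],[0,0.0417,0]],[[-0.143,0,0.026],[0,0.0417,0]],[[-0.143,0,0.026],[0,0.0417,0]],[[0,0,0],[0,0,0]]]'

```text
time_s: 22.35
tool_pos: [0.5325, 0.2374, 0.1574]
tool_rot: [179.9, 64.8, 167.7]
force: [-2.8, 0.6, 2.5]
grip_width: 0.0128
```

```bash
python3 s.py .5221 .240 .130 -12; python3 hv.py m
```

```text
22.35 [0.5325 0.2374 0.1574] [179.94  64.83 167.73] F [-2.83  0.64  2.53] w 0.0128 q [ 10.   36.5 -43.8  75.3   7.2  95.7 -44.4]
tool shift m [0.0294 0.0003 0.002 ] units [0.734 0.007 0.049]
rotvec deg [ -0.2  -25.17  -0.07] units [-0.0017 -0.2098 -0.0006]
```

View pics/h_scenem.png

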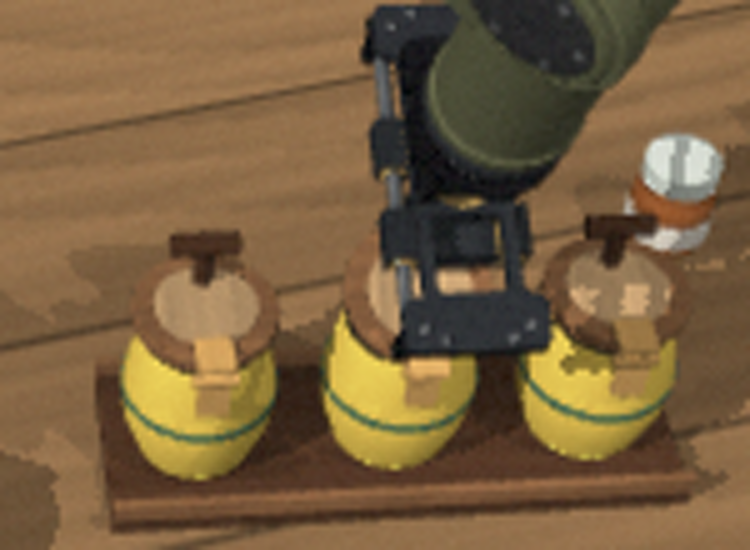

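Emit:
drive_tool --increments '[[[-0.143,0,0.026],[0,0.0417,0]],[[-0.143,0,0.026],[0,0.0417,0]],[[-0.143,0,0.026],[0,0.0417,0]],[[0,0,0],[0,0,0]],[[0,0,0],[0,0,0]]]'

```text
time_s: 22.95
tool_pos: [0.5424, 0.2355, 0.1728]
tool_rot: [-179.9, 50.2, 168.1]
force: [-1.9, -1.7, 1.7]
grip_width: 0.0132
```

```bash
python3 s.py .5221 .240 .130 -12; python3 hv.py n
```

```text
22.95 [0.5424 0.2355 0.1728] [-179.92   50.24  168.07] F [-1.89 -1.68  1.74] w 0.0132 q [  7.1  48.1 -42.4  61.1   3.6 110.5 -44.5]
tool shift m [0.0462 0.0002 0.0114] units [1.155 0.004 0.285]
rotvec deg [-1.000e-02 -3.976e+01  5.000e-02] units [-1.000e-04 -3.314e-01  4.000e-04]
```

View pics/h_scenen.png

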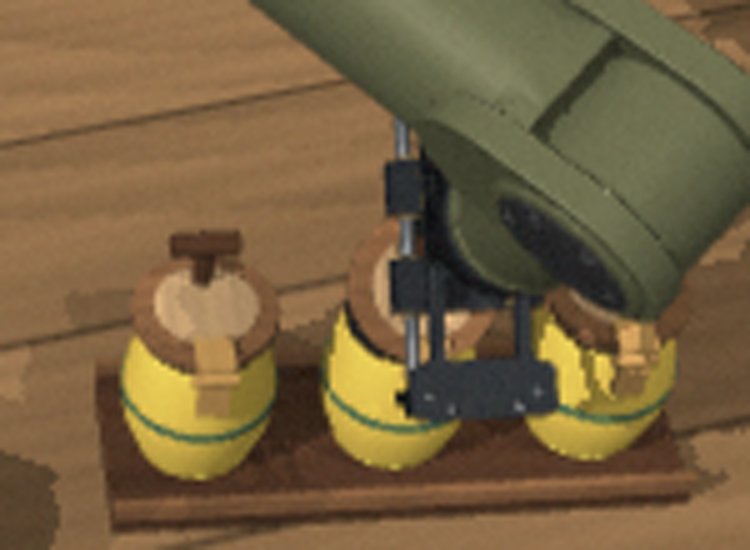

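Emit:
drive_tool --increments '[[[-0.057,0,0.01],[0,0.0167,0]],[[-0.057,0,0.01],[0,0.0167,0]],[[0,0,0],[0,0,0]],[[0,0,0],[0,0,0]],[[0,0,0],[0,0,0]]]'

```text
time_s: 23.55
tool_pos: [0.5461, 0.2347, 0.1765]
tool_rot: [-180.0, 46.2, 168.0]
force: [-1.3, -1.3, 0.6]
grip_width: 0.0129
```

```bash
cat > ang.py <<'E'
from h import *
from cell import env
o=env.get_obs();p=np.array(o["tool_pos"]);R=Ro.from_euler("xyz",o["tool_rot"],degrees=True)
b=p+R.apply([-.031,0,0]);t=np.radians(-12);X=np.array([np.cos(t),np.sin(t),0])
hg=np.array([.5207,.2402,.123])+.066*X
r=b-hg; u=r@X; print("bar radius",np.hypot(u,r[2]).round(4),"(.0772)","angle",np.degrees(np.arctan2(40,66)-np.arctan2(r[2],-u)).round(1)*-1,"q",np.round(o["qpos"],1),"F",np.round(o["force"],1),"jv",np.round(o["joint_velocities"],2),o["time_s"],o["tool_rot"])
E
python3 ang.py; python3 hv.py o
```

```text
bar radius 0.0781 (.0772) angle 45.0 q [  6.1  51.4 -41.9  57.1   2.3 114.5 -44.8] F [-1.3 -1.3  0.6] jv [-0.08  0.37  0.07 -0.27 -0.36  0.34 -0.02] 23.55 [-179.98930468   46.1852949   167.99087529]
```

View pics/h_sceneo.png

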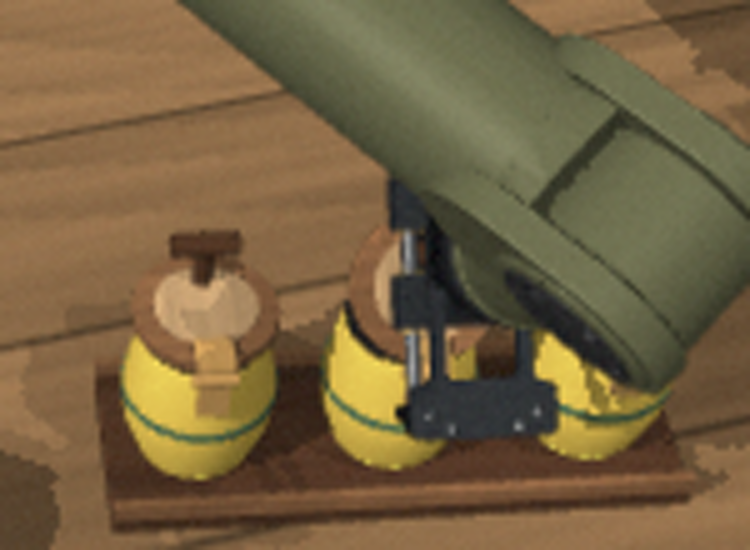

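View pics/h_topo.png

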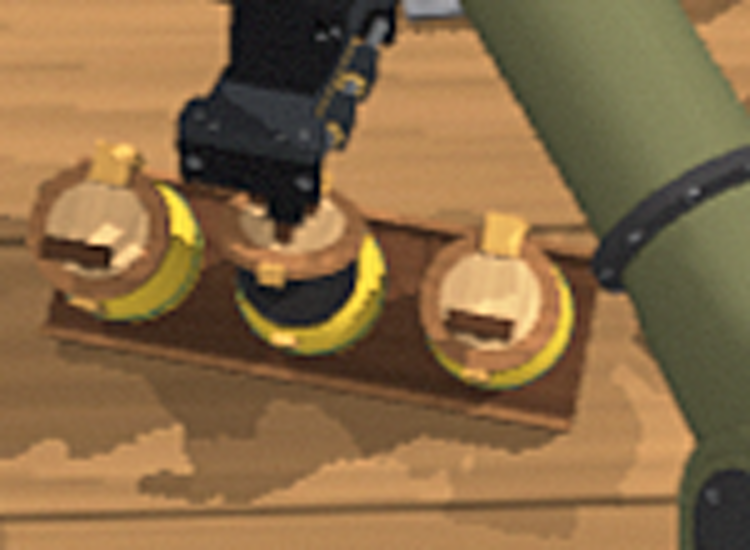

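The top view shows the middle lid lifted with the dark mouth open at crop (300,295). Next: settle, check the pot, then hand in.

Emit:
drive_tool --increments '[[[0,0,0],[0,0,0]],[[0,0,0],[0,0,0]],[[0,0,0],[0,0,0]],[[0,0,0],[0,0,0]],[[0,0,0],[0,0,0]]]'

```text
time_s: 24.15
tool_pos: [0.5462, 0.2347, 0.1755]
tool_rot: [-180.0, 46.0, 167.9]
force: [-0.6, -0.8, 0.8]
grip_width: 0.0129
```

```bash
python3 ang.py; python3 - <<'E'
from cell import env
import cv2,numpy as np
a=env.read_camera("top")["frame"];b=env.read_camera("scene")["frame"]
cv2.imwrite("pics/fin.png",np.vstack([cv2.resize(a[100:310,140:460,::-1],None,fx=1.8,fy=1.2),cv2.resize(b[150:350,100:420,::-1],None,fx=1.8,fy=1.6)])[:600])
E
```

```text
bar radius 0.077 (.0772) angle 45.0 q [  6.1  51.5 -41.9  57.    2.3 114.5 -44.8] F [-0.6 -0.8  0.8] jv [ 0.01  0.07  0.08  0.01  0.02 -0.11  0.1 ] 24.15 [-179.9997354   46.0108915  167.9498225]
```

View pics/fin.png

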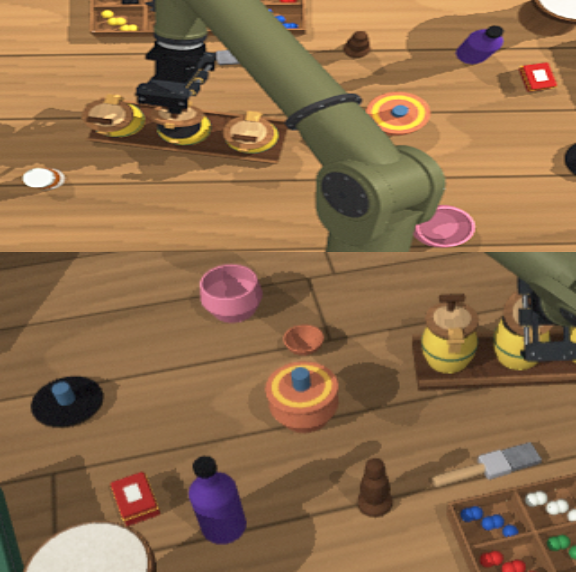

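The cover is still centred and level on the pot, the bystanders have not moved, and the lid is held at about 45°.

```bash
python3 -c "
from cell import env
print(env.sign_off())"
```

```text
the job is handed in; nothing more can be done
None
```

The job is handed in at about 24 s of the 67 s allowed; the sign-off gives no verdict.

- **Cover:** I picked up the orange cover by its blue knob, lowered it held onto the terracotta pot and let go. The tool came to rest at the expected seat height and the reading fell from −3 N to about 0. The last pictures show it centred and level on the pot.
- **Taps:** The right lid did not move under 20 N, so it is fastened. The middle lid sank about 5 mm, reaching 3.6 N, so it is the loose one. I did not tap the left lid, because the loose one was already found.
- **Lid held open:** I gripped the middle crossbar and lifted the lid along its hinge arc. It is held at about 45° by tool pose, at rest. The bar's distance from the hinge came out at 77.0 mm against 77.2 mm expected, and the top view shows the jar mouth open.
- **Bystanders:** The final pictures show the figurine, flask, dish, brush, trinket and honey jar standing where they were.

**Checks that disagreed:**
- The two cameras differed by 3–7 mm in x, so I used their average.
- My first tap on the right jar met nothing at the nominal height. The shut fingers end about 23 mm short of the stated tip, and I corrected for this in the later taps and the grip on the bar.
- The cover grasp came before I knew this, so it probably held the knob higher than planned, but it held.

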